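# Nest the odd channel offcut upside down over its two neighbours

## Robot

A 6-joint arm with a two-finger parallel gripper is mounted at the origin on a cart in front of the work surface, level with it; the furniture and walls round the work are solid. World frame = base frame: x ahead of the robot, y to its left, z up, the work surface at z = 0. Lengths are in mm, angles in degrees, forces in N, time in s.
With the tool pointing down it reaches from about 350 to 850 mm from the base axis. Payload 8.1 kg.
Tool frame: the origin (TCP) lies midway between the tips of the shut fingers; the grasp point (between the pads) lies 19 mm behind it (r.tcp_to_grasp is the distance from the TCP to the grasp point, in mm); z points along the fingers, y is the direction in which the jaws open and shut (so a half turn about z gives the same grasp; the last joint's range is limited). The gripper opens to 85 mm and grips with 20 to 120 N. Pads are 22 mm wide; open, the fingers measure 114 mm over their backs; the gripper's body (76 mm by 85 mm) begins 54 mm behind the grasp point. The pads swing forward as they close: fully open they stand 13 mm farther back than shut.
Start: joints at [61.627, 7.471, 85.268, -0, 87.261, -4.893], TCP at [239.035, 550.334, 231.292] pointing down, gripper open.
Joint ranges: [-169.43, 169.43], [-51.17, 129.36], [1.28, 143.12], [-76.62, 256.62], [0, 156.53], [-152.29, 152.29]. Speed limits (degrees/s): [136.94, 136.94, 159.86, 180, 180, 180].

## Interface

Orientations are given as [roll, pitch, yaw] about the fixed x, y, z axes, in that order (R = Rz(yaw) Ry(pitch) Rx(roll)).
In Python, from bench import r gives the robot as it stands.
- The arm moves only by the tool jog_arm, never from a script. Its argument "targets" is a list of rows, each a list of 7 numbers: the shift along the tool's x, y, z in m, then the turn, a rotation vector about the tool's x, y, z in rad, then the closure, from 0 (fully open) to 1 (shut). In form: [[dx, dy, dz, wx, wy, wz, claw], ...]. A call has 1 to 5 rows; each row is the pose to reach, as a shift and turn from the pose commanded when the call began, along the tool's axes at that moment; what a row does not reach only later rows make up. A row lasts 1/12 s, in which the tool goes at most 41.7 mm and 7.16 degrees, less where a joint would pass 70% of its speed; a pose out of reach is approached as far as the arm can. A call with a gripper value outside its range is refused whole. The fingers move at their own pace and stop on an object; "newtons" is the grip in N (left out, the last holds). Time passes only in rows, so rows that repeat a pose let the fingers close. It gives the time, the measured TCP pose, the force and the opening at its end, in the units of the state.
- r.sense(): the state, without advancing time (a new reading comes with each control period).
- r.snapshot(name): name is "scene" or "top" or "wrist"; returns a dict with "pixels" (480x640x3 uint8, red, green, blue), "fx", "fy", "cx", "cy" (pixels), "origin" and "attitude" of the camera in the world. Camera axes: x right, y down, z forward; pixel columns grow to the right and rows downward; lengths in mm; the calibration is good to about 2 mm. A picture is of the moment at which its call begins. There is no depth.
- r.hand_in(): hands the job in, once; it reports no verdict.
The state is a dict: "time": time; "joint_pos": joint angles; "qd": joint speeds; "joint_efforts": joint torques, N m; "tool_pos": TCP position; "tcp_rot": TCP orientation; "ft_force": force on the tool from outside, world axes, zero at the start; "wrist_torque": the same for the moment, N m; "finger_gap": finger opening in mm.
Only numpy, scipy, OpenCV 4.12 (cv2) and the standard library are available. Lean on these libraries where they do the work, as an engineer would, in place of code of your own. Each camera call takes 0.05 s, during which the arm holds its last target.

## Task

Put the loose long channel offcut away in the storage tray: turn it right over so that it sits open side down, squarely across the two short channels, one leg down inside each of them, sunk fully home and overhanging them about equally at both ends. To turn it, first lay it on its side on the raised stand and let go of it, then take it again the other way. Leave the two short channels seated upright in their bays.

Things in the scene. Friction and masses are not known exactly. Their poses are not given: they have to be found in the camera images.
- long_channel_mid (a point): Centre of the loose aluminium U-channel, in mm: 64 long (x), 36 wide (y), 34 high (z); web and both legs 5 thick, inside 26 wide, 29 deep. z points from the web (outer face z=-17) to the open side (leg tips z=+17). 85 g. Starts on the worktop, open side up. Can be gripped across its length, on the end faces of web or leg. Half a turn about z changes nothing.
- short_channel_a_mid (a point): Centre of a U-channel of the same section and axes, but 50 mm long, 66 g. It stands open side up, loose with about 1 mm of play, in the tray's +y bay.
- short_channel_b_mid (a point): Centre of another such 50 mm channel, open side up, loose in the tray's -y bay.
- tray: Low grey tray, 90x98 mm, fixed (all in mm); origin mid-underside, z up, x along its channels. Base 5 thick. Bay centres y=+20.5 and -20.5; side rails at y=+/-42 rise to z=17, end stops at x=+/-29.5 to z=12. Short channels' leg tips at z=39; their two adjoining legs fill y=-7.5 to 7.5. Fully home the long channel straddles these with 5 mm play each side: its centre at x=0, y=0, z=27.
- stand_top (a point): Centre of the level top face of a grey stand, fixed, 40 mm above the worktop, z up. The face is 36 mm long (x), so a channel laid along x overhangs both ends and fingers pass beside it; 48 mm free in y between two lips 5 mm wide, 4 mm high. Foot plate 80 (x) by 90 (y) mm, 8 mm thick.
Things that resemble listed ones, but are neither listed nor needed, are in the scene too. What is shaped like the part that bears long_channel_mid but pink is not meant.

How it is judged (in metres and radians):
On the way:
1. the long channel lies on its side on the stand, let go (angle between long_channel_mid's own z axis and vertical between 1.3 and 1.84 rad and contact force between long_channel and stand above 0.2 N and contact force between long_channel and the fingers below 0.05 N), for 0.2 s.
At the end, for the whole second after the job is handed in: Long channel at rest, let go, upside down (8 deg), centre within 8 mm of the tray centre along and across and 22-31 mm above the tray underside, length within 0.2 rad of tray x; both short channels upright (0.1 rad), centres within 5 mm along, 4 mm across of their bays, below 26 mm (angle between long_channel_mid's own z axis and vertical above 3 rad and z of long_channel_mid in the frame of tray between 0.022 and 0.031 m and x of long_channel_mid in the frame of tray between -0.008 and 0.008 m and y of long_channel_mid in the frame of tray between -0.008 and 0.008 m and angle between the x axis of long_channel_mid and the x axis of tray, either way round below 0.2 rad and linear speed of long_channel below 0.02 m/s and angle between each of short_channel_a_mid, short_channel_b_mid's own z axis and vertical below 0.1 rad and z of each of short_channel_a_mid, short_channel_b_mid in the frame of tray below 0.026 m and y of short_channel_a_mid in the frame of tray between 0.0165 and 0.0245 m and x of short_channel_a_mid in the frame of tray between -0.005 and 0.005 m and y of short_channel_b_mid in the frame of tray between -0.0245 and -0.0165 m and x of short_channel_b_mid in the frame of tray between -0.005 and 0.005 m); the robot touches nothing.
It also fails if it takes over 54 s, if anything falls off the work surface, if the arm or the gripper's body presses on something with over 40 N, if the wrist force passes 120 N, or if a joint passes its speed limit or range.

## Working session

There is one attempt and no reset: what is moved stays moved. The work goes in short steps, Python scripts to look and compute and a tool call to move; the robot and the scene stay as the last step left them, time stands still between calls to the robot, and variables do not carry over. Pictures are saved under pics/ and viewed, and the job is handed in when it is done.

Besides the shell and the picture viewer there is one more tool, called as name(argument=value, ...) on one line, values as JSON. jog_arm: Moves the arm, as the interface text tells. Its arguments: {"type":"object","properties":{"targets":{"type":"array","items":{"type":"array","items":{"type":"number"}}},"newtons":{"type":"number"}},"required":["targets"]}

```bash
mkdir -p pics; ls
python3 - <<'E'
from bench import r
import cv2
print(r.sense())
for n in ["scene","top","wrist"]:
    s=r.snapshot(n); cv2.imwrite(f"pics/{n}0.png",s["pixels"][:,:,::-1])
    print(n,{k:s[k] for k in s if k!="pixels"})
E
```

```text
pics
{'time': 0.0, 'joint_pos': array([ 6.16274181e+01,  7.51469303e+00,  8.53299714e+01,  1.49939611e-03,
        8.72630908e+01, -4.89099342e+00]), 'qd': array([ 0.05505409, -0.04292327,  0.10208141, -0.01095095,  0.00646809,
        0.01008218]), 'joint_efforts': array([-9.76453412e-04, -5.69422674e+01, -5.00529242e+01, -4.24160507e-04,
        1.51704153e-02,  1.83504591e-05]), 'tool_pos': array([238.75514996, 549.8373616 , 230.2421461 ]), 'tcp_rot': array([-1.79892765e+02, -1.06793290e-02,  1.56518328e+02]), 'ft_force': array([-0.63986745,  0.14276886, -0.20300531]), 'wrist_torque': array([0.01703946, 0.03033736, 0.02307101]), 'finger_gap': 85.42396490845825}
scene {'fx': 511.72516939051457, 'fy': 511.72516939051457, 'cx': 328.397360417883, 'cy': 233.29304716010964, 'origin': array([-397.09207425, -699.15281078,  617.50886111]), 'attitude': array([-114.30801098,    0.44098675,  -45.79522858])}
top {'fx': 518.165924521059, 'fy': 518.165924521059, 'cx': 314.74245763467945, 'cy': 245.51069455846388, 'origin': array([ 314.10194244,  126.51449564, 1216.03749465]), 'attitude': array([-1.72070302e+02, -1.57591649e-01, -8.93548814e+01])}
wrist {'fx': 349.7057511836903, 'fy': 349.7057511836903, 'cx': 316.3000367754399, 'cy': 235.85805471373857, 'origin': array([179.04177091, 576.64234472, 373.79068386]), 'attitude': array([1.64644484e+02, 4.02350884e-02, 6.65433467e+01])}
```

View pics/scene0.png

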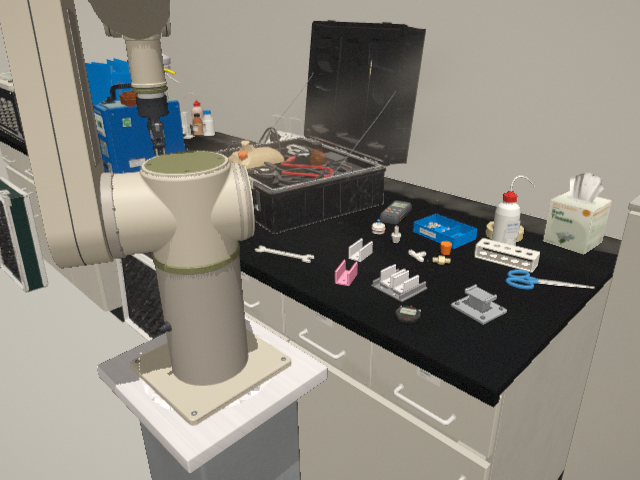

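View pics/top0.png

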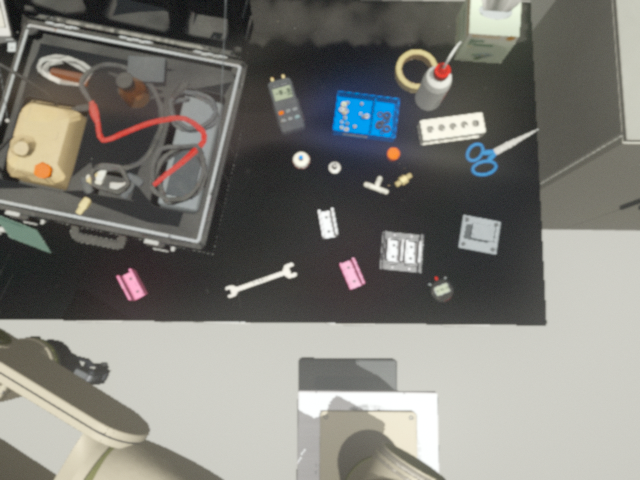

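View pics/wrist0.png

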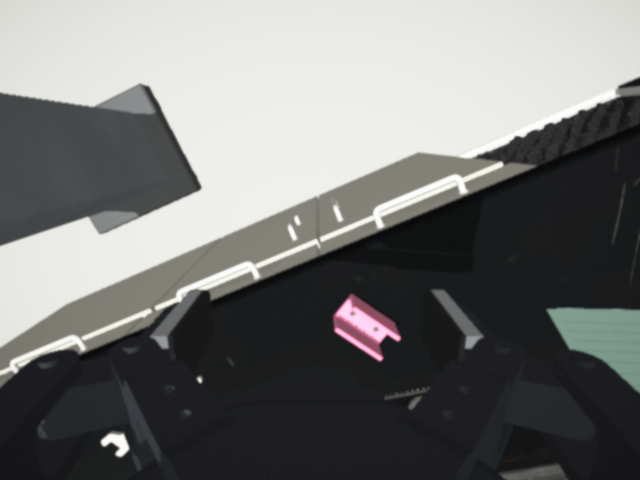

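The scene shows the grey loose channel at about (360,250), the tray at (399,283), the stand at (479,303) and a pink decoy at (346,272). In the top view these are at (328,223), (402,252), (480,234) and (351,273). I'll enlarge both.

Run:
```python
import cv2
t=cv2.imread("pics/top0.png"); s=cv2.imread("pics/scene0.png")
cv2.imwrite("pics/top0z.png",cv2.resize(t[195:295,305:515],(798,380),interpolation=cv2.INTER_CUBIC))
cv2.imwrite("pics/scene0z.png",cv2.resize(s[225:330,330:520],(760,420),interpolation=cv2.INTER_CUBIC))
```

```text
(no output)
```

View pics/top0z.png

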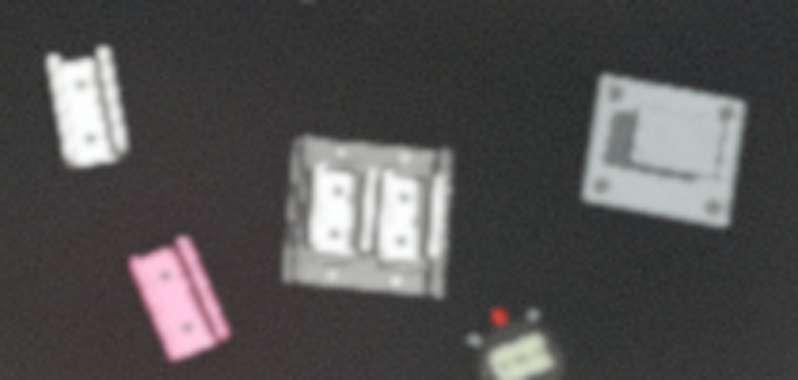

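View pics/scene0z.png

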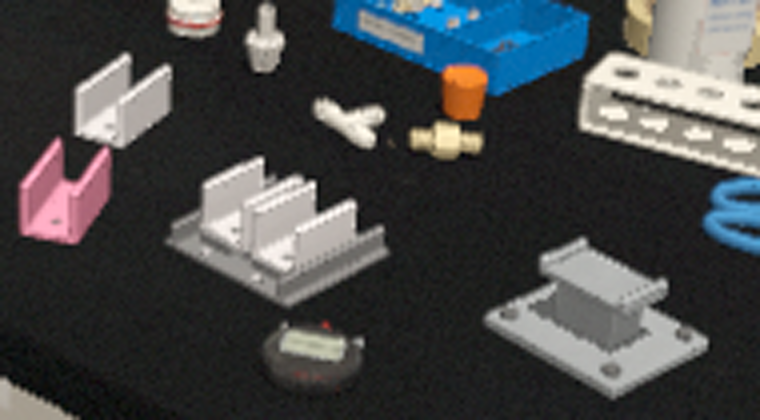

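```bash
cat > h.py <<'E'
import numpy as np, cv2
from scipy.spatial.transform import Rotation as R
def rot(a): return R.from_euler('xyz',a,degrees=True).as_matrix()
def ray(s,p):
    d=np.array([(p[0]-s['cx'])/s['fx'],(p[1]-s['cy'])/s['fy'],1.0])
    return np.array(s['origin']),rot(s['attitude'])@d
def onz(s,p,z):
    o,d=ray(s,p); return o+d*(z-o[2])/d[2]
def proj(s,P):
    c=rot(s['attitude']).T@(np.array(P)-s['origin']); return np.array([s['fx']*c[0]/c[2]+s['cx'],s['fy']*c[1]/c[2]+s['cy']])
def tri(s1,p1,s2,p2):
    o1,d1=ray(s1,p1);o2,d2=ray(s2,p2)
    A=np.stack([d1,-d2],1);t=np.linalg.lstsq(A,o2-o1,rcond=None)[0]
    a=o1+d1*t[0];b=o2+d2*t[1];return (a+b)/2,np.linalg.norm(a-b)
E
python3 - <<'E'
from h import *
top={'fx': 518.165924521059, 'fy': 518.165924521059, 'cx': 314.74245763467945, 'cy': 245.51069455846388, 'origin': np.array([ 314.10194244,  126.51449564, 1216.03749465]), 'attitude': np.array([-1.72070302e+02, -1.57591649e-01, -8.93548814e+01])}
sc={'fx': 511.72516939051457, 'fy': 511.72516939051457, 'cx': 328.397360417883, 'cy': 233.29304716010964, 'origin': np.array([-397.09207425, -699.15281078,  617.50886111]), 'attitude': np.array([-114.30801098,    0.44098675,  -45.79522858])}
np.set_printoptions(precision=1,suppress=True)
T=lambda x,y:(305+x/3.8,195+y/3.8); S=lambda x,y:(330+x/4,225+y/4)
print("long holes",onz(top,T(81,85),5),onz(top,T(90,138),5))
print("long near end corners scene tips", onz(sc,S(77,140),0))
print("stand foot",[onz(top,T(*p),8) for p in [(602,74),(746,100),(729,227),(584,201)]])
print("stand foot sc",[onz(sc,S(*p),8) for p in [(485,318),(613,390),(707,343)]])
print("tray holes a b",[onz(top,T(*p),10) for p in [(338,190),(335,234),(404,198),(401,241)]])
print("tray screws",[onz(top,T(*p),12) for p in [(341,150),(406,157),(332,275),(397,282)]])
print("pink",onz(top,T(175,300),5))
print("tee",onz(top,(375,186),10),"jar",onz(top,(334,168),10))
E
```

```text
long holes [550.7  98.3   5. ] [517.1  92.4   5. ]
long near end corners scene tips [495.   98.8   0. ]
stand foot [array([ 560.9, -227.3,    8. ]), array([ 545.5, -316.7,    8. ]), array([ 465.5, -303.1,    8. ]), array([ 480.7, -213.8,    8. ])]
stand foot sc [array([ 479.2, -218.2,    8. ]), array([ 464.5, -303.7,    8. ]), array([ 539.6, -318.2,    8. ])]
tray holes a b [array([485.5, -61.1,  10. ]), array([458.1, -59. ,  10. ]), array([ 481. , -101.9,   10. ]), array([454.2, -99.7,  10. ])]
tray screws [array([510.3, -62.9,  12. ]), array([ 506.3, -103.1,   12. ]), array([432.5, -56.6,  12. ]), array([428.6, -96.5,  12. ])]
pink [416.6  39.3   5. ]
tee [627.3 -17.2  10. ] jar [670.5  81.   10. ]
```

The long channel is at about (534,95), yaw 10°. The tray is at about (470,-80), yaw −5°, and the stand at about (513,-265), yaw −9.6°. Measured spacings agree with the stated sizes (foot plate 81×91, tray holes 41 apart). I'll check the cabinet on the right before choosing which way to lean.

Run:
```python
import cv2,numpy as np
t=cv2.imread("pics/top0.png"); s=cv2.imread("pics/scene0.png")
a=cv2.resize(t[0:250,440:640],(480,600)); b=cv2.resize(s[150:450,540:640],(200,600))
cv2.imwrite("pics/cab.png",np.hstack([a,b]))
```

```text
(no output)
```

View pics/cab.png

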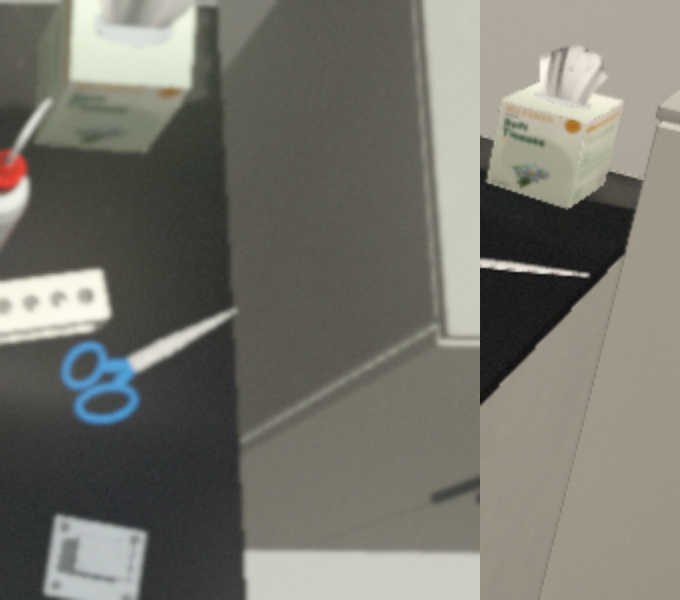

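```bash
cat >> h.py <<'E'
top={'fx': 518.165924521059, 'fy': 518.165924521059, 'cx': 314.74245763467945, 'cy': 245.51069455846388, 'origin': np.array([ 314.10194244,  126.51449564, 1216.03749465]), 'attitude': np.array([-1.72070302e+02, -1.57591649e-01, -8.93548814e+01])}
sc={'fx': 511.72516939051457, 'fy': 511.72516939051457, 'cx': 328.397360417883, 'cy': 233.29304716010964, 'origin': np.array([-397.09207425, -699.15281078,  617.50886111]), 'attitude': np.array([-114.30801098,    0.44098675,  -45.79522858])}
np.set_printoptions(precision=1,suppress=True)
E
python3 - <<'E'
from h import *
print(tri(top,(622,141),sc,(628.5,210)))
from bench import r
print(r.tcp_to_grasp, [a for a in dir(r) if a[0]!='_'])
E
```

```text
(array([ 661.9, -471.3,  247.2]), np.float64(2.1467826836658426))
18.700000000000003 ['PlanningError', 'hand_in', 'sense', 'snapshot', 'tcp_to_grasp']
```

```bash
cat >> h.py <<'E'
def down(yaw_y): # tool z down, tool y at world angle yaw_y
    a=np.radians(yaw_y); y=np.array([np.cos(a),np.sin(a),0]); z=np.array([0,0,-1.]); return np.stack([np.cross(y,z),y,z],1)
def lean(yaw_y,t): # body leans t deg to the left (+y side) of axis
    a=np.radians(yaw_y); y=np.array([np.cos(a),np.sin(a),0]); l=np.array([-np.sin(a),np.cos(a),0])
    t=np.radians(t); z=-(np.cos(t)*np.array([0,0,1])+np.sin(t)*l); return np.stack([np.cross(y,z),y,z],1)
def step(P,Rm,p0=None,R0=None):
    from bench import r
    s=r.sense()
    if p0 is None: p0=s['tool_pos']
    if R0 is None: R0=rot(s['tcp_rot'])
    d=R0.T@(np.array(P)-p0)/1000; w=R.from_matrix(R0.T@Rm).as_rotvec()
    print("t",round(s['time'],2),"pos",s['tool_pos'],"gap",round(s['finger_gap'],1),"F",s['ft_force'],"j",s['joint_pos'])
    print("shift",np.round(d,4),"rows",np.linalg.norm(d)/.0417,"turn",np.round(w,4),"rows",np.degrees(np.linalg.norm(w))/7.16)
E
python3 - <<'E'
from h import *
step([340,260,231],down(10),[239.035, 550.334, 231.292])
step([534,80,231],down(10),[239.035, 550.334, 231.292])
E
```

```text
t 0.15 pos [238.8 550.  230.5] gap 85.5 F [ 0.2 -0.2 -0.7] j [61.6  7.5 85.3 -0.  87.3 -4.9]
shift [-0.2 -0.2  0. ] rows 7.371433026068375 turn [-0.  0.  1.] rows 7.893832699654454
t 0.15 pos [238.8 550.  230.5] gap 85.5 F [ 0.2 -0.2 -0.7] j [61.6  7.5 85.3 -0.  87.3 -4.9]
shift [-0.5 -0.3  0. ] rows 13.313532474842729 turn [-0.  0.  1.] rows 7.893832699654454
```

```bash
sed -i 's/print("shift",np.round(d,4)/print("shift",d.round(4).tolist()/; s/"turn",np.round(w,4)/"turn",w.round(4).tolist()/' h.py
python3 - <<'E'
from h import *
step([340,260,231],down(10),[239.035, 550.334, 231.292])
step([534,80,231],down(10),[239.035, 550.334, 231.292])
E
```

```text
t 0.15 pos [238.8 550.  230.5] gap 85.5 F [ 0.2 -0.2 -0.7] j [61.6  7.5 85.3 -0.  87.3 -4.9]
shift [-0.2083, -0.2261, 0.0006] rows 7.371433026068375 turn [-0.0014, 0.0006, 0.9865] rows 7.893832699654454
t 0.15 pos [238.8 550.  230.5] gap 85.5 F [ 0.2 -0.2 -0.7] j [61.6  7.5 85.3 -0.  87.3 -4.9]
shift [-0.4579, -0.3139, 0.0007] rows 13.313532474842729 turn [-0.0014, 0.0006, 0.9865] rows 7.893832699654454
```

jog_arm(targets=[[-0.208,-0.226,0,0,0,0.9865,0],[-0.208,-0.226,0,0,0,0.9865,0],[-0.208,-0.226,0,0,0,0.9865,0],[-0.208,-0.226,0,0,0,0.9865,0],[-0.208,-0.226,0,0,0,0.9865,0]])

```text
time: 0.57
tool_pos: [307.3, 351.7, 230.8]
tcp_rot: [-180.0, 0.0, 120.4]
ft_force: [1.4, -0.8, 0.5]
finger_gap: 85.2
```

Run:
```python
from h import *
step([534,80,231],down(10))
```

```text
t 0.57 pos [307.3 351.7 230.8] gap 85.2 F [ 1.4 -0.8  0.5] j [ 42.6 -13.5 105.6  -0.   88.   12.2]
shift [-0.3491, 0.0581, -0.0002] rows 8.486681298258596 turn [-0.0005, 0.0003, 0.3561] rows 2.849439346177714
```

jog_arm(targets=[[-0.34,0.058,0,0,0,0.356,0],[-0.34,0.058,0,0,0,0.356,0],[-0.34,0.058,0,0,0,0.356,0],[-0.34,0.058,0,0,0,0.356,0],[-0.34,0.058,0,0,0,0.356,0]])

```text
time: 0.98
tool_pos: [443.2, 193.0, 231.3]
tcp_rot: [180.0, -0.0, 100.3]
ft_force: [0.6, 0.3, 0.3]
finger_gap: 85.3
```

Run:
```python
from h import *
step([534,80,231],down(10))
```

```text
t 0.98 pos [443.2 193.  231.3] gap 85.3 F [0.6 0.3 0.3] j [ 17.4 -10.9 103.3   0.   87.6   7.2]
shift [-0.1274, 0.0692, 0.0003] rows 3.476759207238846 turn [0.0004, -0.0001, 0.0048] rows 0.03852512449364643
```

jog_arm(targets=[[-0.12,0.069,0,0,0,0,0],[-0.12,0.069,0,0,0,0,0],[-0.12,0.069,0,0,0,0,0],[-0.12,0.069,0,0,0,0,0],[-0.12,0.069,0,0,0,0,0]])

```text
time: 1.4
tool_pos: [533.1, 86.1, 230.6]
tcp_rot: [-180.0, 0.0, 100.1]
ft_force: [0.7, -0.3, 0.1]
finger_gap: 85.4
```

Run:
```python
from h import *
from bench import r
import pickle
step([534,80,231],down(10))
s=r.snapshot("wrist"); pickle.dump(s,open("w1.pkl","wb")); cv2.imwrite("pics/w1.png",s["pixels"][:,:,::-1])
print(s['origin'],s['attitude'],proj(s,[534,95,17]))
```

```text
t 1.4 pos [533.1  86.1 230.6] gap 85.4 F [ 0.7 -0.3  0.1] j [ 3.8 -1.8 94.9 -0.  86.9 -6.3]
shift [-0.0062, -0.0002, -0.0004] rows 0.14878201731138027 turn [-0.0009, 0.0007, 0.0012] rows 0.013220862917755906
[523. 152. 374.] [164.7   0.   10.1] [317.1 198.4]
```

View pics/w1.png

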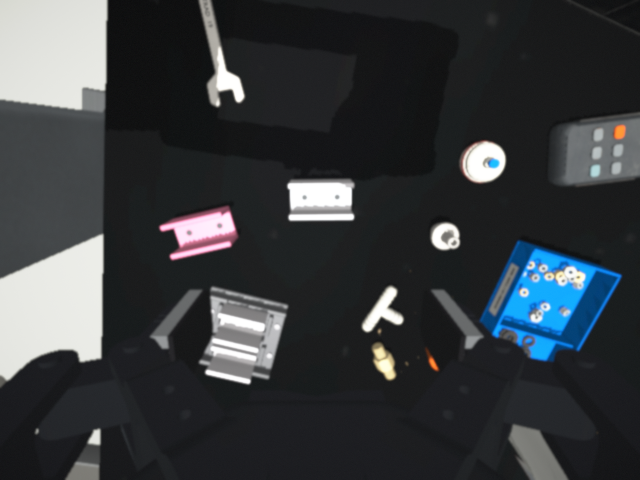

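The wrist view has the grey long channel at about (321,199), where I projected it, with the pink decoy at (203,232) and the tray at (245,335). I'll measure the channel's corners here.

Run:
```python
from h import *
import pickle
s=pickle.load(open("w1.pkl","rb")); im=s["pixels"][:,:,::-1].copy()
cv2.imwrite("pics/w1z.png",cv2.resize(im[165:235,270:375],(788,525),interpolation=cv2.INTER_CUBIC))
```

```text
(no output)
```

View pics/w1z.png

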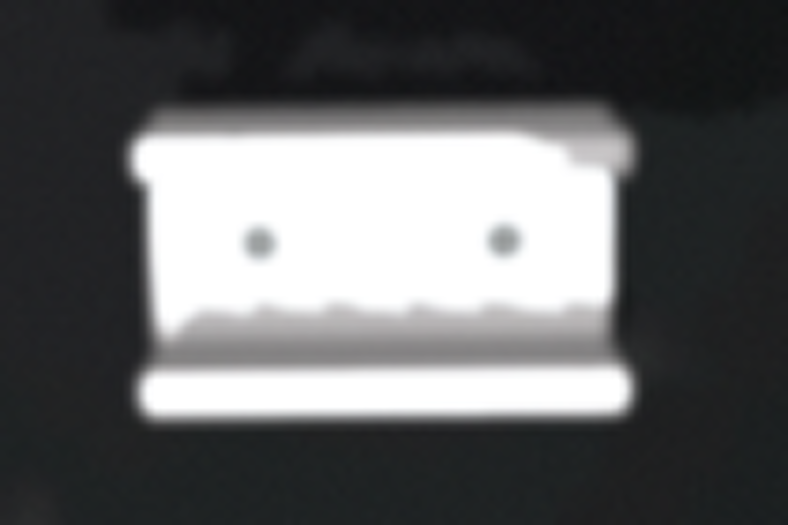

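Run:
```python
from h import *
import pickle
s=pickle.load(open("w1.pkl","rb"))
T=lambda x,y:(270+x/7.505,165+y/7.5)
lo=[onz(s,T(*p),34) for p in [(138,392),(633,390)]]; up=[onz(s,T(*p),34) for p in [(131,155),(635,152)]]
h=[onz(s,T(*p),5) for p in [(260,243),(504,241)]]
for a in (lo,up,h):
    d=a[1]-a[0]; print(a[0],a[1],(a[0]+a[1])/2,np.linalg.norm(d),np.degrees(np.arctan2(d[1],d[0])))
print((sum(lo)+sum(up))/4, sum(h)/2, np.linalg.norm(sum(lo)/2-sum(up)/2),"want 31")
```

```text
[508.7  74.1  34. ] [573.2  85.9  34. ] [540.9  80.   34. ] 65.54041845772379 10.32973156180807
[502.9 104.9  34. ] [567.  116.7  34. ] [535.  110.8  34. ] 65.13690618885019 10.43329118189396
[521.1  91.8   5. ] [555.1  98.2   5. ] [538.1  95.    5. ] 34.531893553770374 10.56591209131984
[537.9  95.4  34. ] [538.1  95.    5. ] 31.392760410311418 want 31
```

```bash
cat >> h.py <<'E'
def pose(C,yaw,t,lat,h,back=0,fwd=26):
    """TCP for grasp point at lateral lat (left of axis) and height h about point C(x,y,z)"""
    a=np.radians(yaw); l=np.array([-np.sin(a),np.cos(a),0]); Rm=lean(yaw,t)
    g=np.array(C,float)+lat*l+np.array([0,0,h]); return g+(fwd-back)*Rm[:,2],Rm
LC=[537.5,95.2,0]; LY=10.4
E
python3 - <<'E'
from h import *
for b in (90,0):
  P,Rm=pose(LC,LY,-45,-15.5,27,b); print(P); step(P,Rm)
E
```

```text
[548.5  35.4  72.3]
t 1.45 pos [532.   87.9 230.7] gap 85.4 F [-0.7  0.8 -0.4] j [ 3.9 -1.9 95.   0.  87.  -6.2]
shift [-0.0546, 0.0072, 0.1584] rows 4.020995398720172 turn [0.0005, 0.785, -0.0049] rows 6.2821915529266406
[537.   98.    8.6]
t 1.45 pos [532.   87.9 230.7] gap 85.4 F [-0.7  0.8 -0.4] j [ 3.9 -1.9 95.   0.  87.  -6.2]
shift [0.009, 0.007, 0.222] rows 5.33149849059991 turn [0.0005, 0.785, -0.0049] rows 6.2821915529266406
```

jog_arm(targets=[[-0.0546,0.007,0.1,0,0.785,-0.005,0],[-0.0546,0.007,0.1,0,0.785,-0.005,0],[-0.0546,0.007,0.1,0,0.785,-0.005,0],[-0.0546,0.007,0.1,0,0.785,-0.005,0],[-0.0546,0.007,0.1,0,0.785,-0.005,0]])

```text
time: 1.87
tool_pos: [547.3, 37.9, 130.7]
tcp_rot: [180.0, -36.3, 100.6]
ft_force: [0.8, 0.5, 0.7]
finger_gap: 85.4
```

Run:
```python
from h import *
for b in (90,0):
  P,Rm=pose(LC,LY,-45,-15.5,27,b); step(P,Rm)
```

```text
t 1.87 pos [547.3  37.9 130.7] gap 85.4 F [0.8 0.5 0.7] j [-21.3  17.4  92.5  30.2  91.2 -37. ]
shift [-0.0367, 0.0007, 0.0455] rows 1.4021896262176874 turn [-0.0013, 0.1526, 0.0022] rows 1.2216636181990959
t 1.87 pos [547.3  37.9 130.7] gap 85.4 F [0.8 0.5 0.7] j [-21.3  17.4  92.5  30.2  91.2 -37. ]
shift [-0.023, 0.0008, 0.1345] rows 3.2721703028163365 turn [-0.0013, 0.1526, 0.0022] rows 1.2216636181990959
```

jog_arm(targets=[[-0.0367,0.0007,0.0455,0,0.153,0.002,0],[-0.0367,0.0007,0.0455,0,0.153,0.002,0],[-0.0367,0.0007,0.0455,0,0.153,0.002,0],[-0.0367,0.0007,0.0455,0,0.153,0.002,0]])

```text
time: 2.2
tool_pos: [548.3, 35.3, 71.8]
tcp_rot: [-179.7, -44.7, 100.2]
ft_force: [0.0, -0.5, 0.9]
finger_gap: 85.6
```

Run:
```python
from h import *
from bench import r
P,Rm=pose(LC,LY,-45,-15.5,27,0); step(P,Rm)
s=r.snapshot("wrist");cv2.imwrite("pics/w2.png",s["pixels"][:,:,::-1])
print(r.sense()['tcp_rot'])
```

```text
t 2.2 pos [548.3  35.3  71.8] gap 85.6 F [ 0.  -0.5  0.9] j [-24.6  27.8  90.1  35.   91.5 -43.5]
shift [0.0009, 0.0005, 0.0898] rows 2.1535677984611934 turn [-0.004, 0.0053, -0.002] rows 0.055696873407227225
[180.  -44.5 100.6]
```

View pics/w2.png

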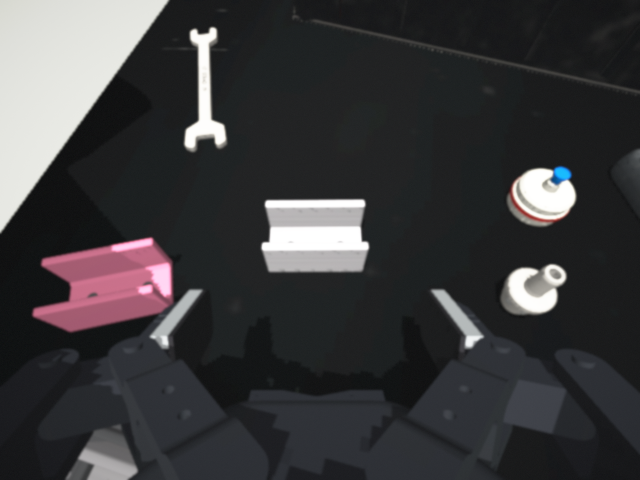

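The channel sits centred between the open fingers: its ends are at columns 263 and 368, and the fingers at 200 and 435. Moving in.

jog_arm(targets=[[0.001,0,0.03,0,0,0,0],[0.001,0,0.06,0,0,0,0],[0.001,0,0.08,0,0,0,0],[0.001,0,0.09,0,0,0,0],[0.001,0,0.09,0,0,0,0]])

```text
time: 2.67
tool_pos: [538.4, 98.8, 11.5]
tcp_rot: [179.8, -44.5, 100.8]
ft_force: [-0.9, -0.8, -0.8]
finger_gap: 85.7
```

Run:
```python
from h import *
from bench import r
P,Rm=pose(LC,LY,-45,-15.5,27,0); step(P,Rm)
s=r.snapshot("wrist");cv2.imwrite("pics/w3.png",s["pixels"][:,:,::-1])
s=r.snapshot("scene");im=s["pixels"][:,:,::-1];cv2.imwrite("pics/s3.png",cv2.resize(im[180:320,280:470],(760,560),interpolation=cv2.INTER_CUBIC))
```

```text
t 2.67 pos [538.4  98.8  11.5] gap 85.7 F [-0.9 -0.8 -0.8] j [-19.5  29.8  95.   37.7  83.1 -44.5]
shift [-0.0024, -0.0016, 0.0017] rows 0.08017882554493734 turn [-0.0013, 0.0093, 0.0051] rows 0.08556956368046899
```

View pics/w3.png

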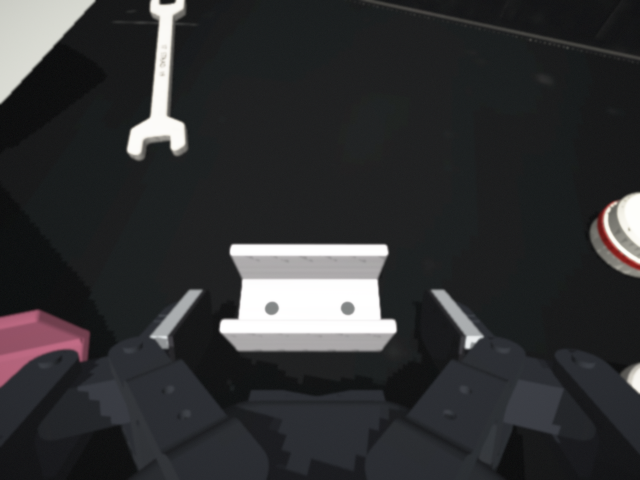

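View pics/s3.png

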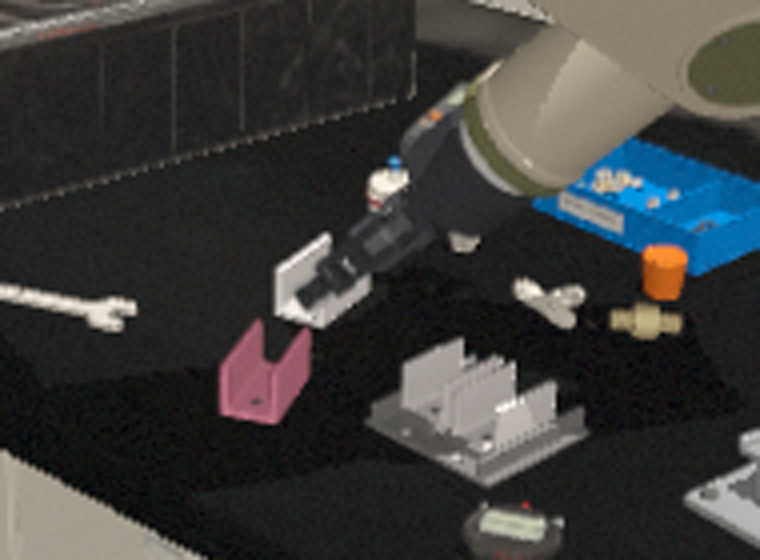

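Close view: the near leg spans columns 220–395, about 3 mm left of the finger centre (318). I'll nudge over and close.

jog_arm(targets=[[-0.001,-0.003,0.001,0,0,0,0],[-0.001,-0.003,0.001,0,0,0,0.4],[-0.001,-0.003,0.001,0,0,0,0.6],[-0.001,-0.003,0.001,0,0,0,0.6],[-0.001,-0.003,0.001,0,0,0,0.6]], newtons=60)

```text
time: 3.18
tool_pos: [536.2, 95.0, 9.4]
tcp_rot: [179.9, -44.6, 100.5]
ft_force: [-2.3, -3.6, 7.8]
finger_gap: 62.3
```

Run:
```python
from h import *
from bench import r
P,Rm=pose(LC,LY,-45,-15.5,27,0); step(P,Rm)
s=r.snapshot("wrist");cv2.imwrite("pics/w4.png",s["pixels"][:,:,::-1])
```

```text
t 3.18 pos [536.2  95.    9.4] gap 62.3 F [-2.3 -3.6  7.8] j [-20.   29.8  95.3  37.6  83.  -44.8]
shift [0.0014, 0.0013, 0.0026] rows 0.07708644615162294 turn [0.0012, 0.0076, 0.001] rows 0.062177372653643766
```

View pics/w4.png

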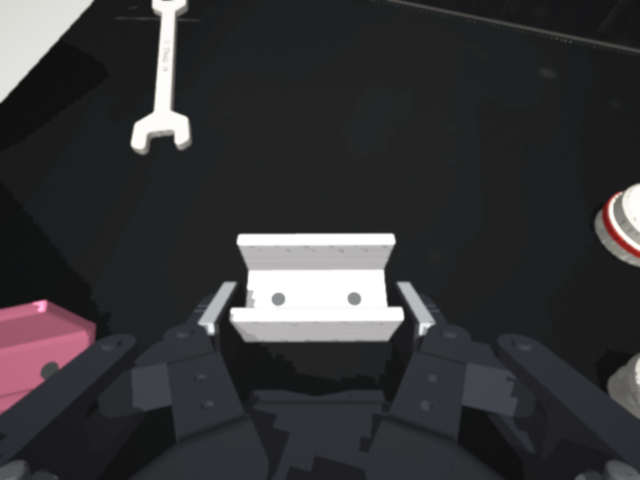

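The channel is gripped centrally (gap 62, ends at columns 230–403). Next: lift it and work out the stand pose.

```bash
cat >> h.py <<'E'
SC=np.array([513,-265,0.]); SY=-9.6
def dtool():
    # object centre in tool frame at first grasp (nominal lateral position of channel, ends centred)
    Rm=lean(LY,-45); P=np.array([536.6,95.6,9.2]); a=np.radians(LY)
    C=np.array([537.5,95.2,17.]); d=Rm.T@(C-P); d[1]=0; return d
E
python3 - <<'E'
from h import *
d=dtool(); print(d)
Rt=lean(SY,45)
step([536.6,95.6,150],lean(LY,-45))
for z in (140,58):
  step(SC+[0,0,z]-Rt@d,Rt)
E
```

```text
[ 5.1  0.  -5.9]
t 3.23 pos [536.2  95.    9.4] gap 62.5 F [-1.8 -3.4  6.2] j [-20.   29.8  95.3  37.6  83.  -44.8]
shift [0.099, 0.0007, -0.0998] rows 3.3716355025236435 turn [0.0012, 0.0075, 0.0009] rows 0.06153397123816164
t 3.23 pos [536.2  95.    9.4] gap 62.5 F [-1.8 -3.4  6.2] j [-20.   29.8  95.3  37.6  83.  -44.8]
shift [-0.1632, -0.0902, -0.3435] rows 9.372024949221109 turn [0.0031, -1.5462, 0.3868] rows 12.754319434797905
t 3.23 pos [536.2  95.    9.4] gap 62.5 F [-1.8 -3.4  6.2] j [-20.   29.8  95.3  37.6  83.  -44.8]
shift [-0.2207, -0.0903, -0.285] rows 8.912758248574743 turn [0.0031, -1.5462, 0.3868] rows 12.754319434797905
```

jog_arm(targets=[[0.02,0,-0.02,0,0,0,0.6],[0.05,0,-0.05,0,0,0,0.6],[0.075,0,-0.075,0,0,0,0.6],[0.1,0,-0.1,0,0,0,0.6],[0.1,0,-0.1,0,0,0,0.6]])

```text
time: 3.65
tool_pos: [539.1, 95.6, 157.4]
tcp_rot: [179.1, -44.3, 101.0]
ft_force: [1.4, -0.2, 0.4]
finger_gap: 62.7
```

Run:
```python
from h import *
from bench import r
d=dtool(); Rt=lean(SY,45)
step(SC+[0,0,150]-Rt@d,Rt)
s=r.snapshot("wrist");cv2.imwrite("pics/w5.png",s["pixels"][:,:,::-1])
```

```text
t 3.65 pos [539.1  95.6 157.4] gap 62.7 F [ 1.4 -0.2  0.4] j [-19.8  16.5  94.2  37.5  94.  -36.3]
shift [-0.2605, -0.0935, -0.2447] rows 8.85813509066298 turn [0.0141, -1.5436, 0.3866] rows 12.734598051739733
```

View pics/w5.png

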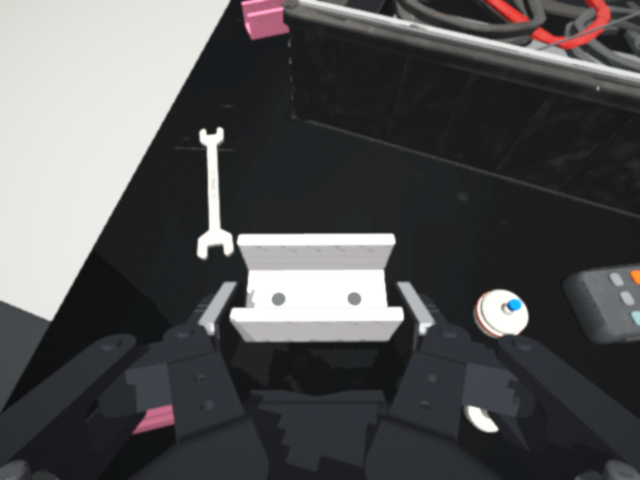

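The channel is held firmly and hasn't shifted in the grip (same pixels: 230–403, rows 235–342). Carrying it to the stand while turning.

jog_arm(targets=[[-0.26,-0.093,-0.245,0.014,-1.544,0.387,0.6],[-0.26,-0.093,-0.245,0.014,-1.544,0.387,0.6],[-0.26,-0.093,-0.245,0.014,-1.544,0.387,0.6],[-0.26,-0.093,-0.245,0.014,-1.544,0.387,0.6],[-0.26,-0.093,-0.245,0.014,-1.544,0.387,0.6]])

```text
time: 4.12
tool_pos: [519.7, -113.6, 145.1]
tcp_rot: [-175.8, -9.1, 92.1]
ft_force: [-0.1, -0.9, -1.9]
finger_gap: 62.4
```

```bash
cat > st.py <<'E'
from h import *
import sys
d=dtool(); Rt=lean(SY,45)
step(SC+[0,0,float(sys.argv[1])]-Rt@d,Rt)
E
python3 st.py 150
```

```text
t 4.12 pos [ 519.7 -113.6  145.1] gap 62.4 F [-0.1 -0.9 -1.9] j [-22.3   7.1  95.4   6.5  85.2 -25.8]
shift [-0.156, -0.0161, -0.0283] rows 3.8207564797188187 turn [-0.0027, -0.9328, 0.2369] rows 7.701750193225542
```

jog_arm(targets=[[-0.148,-0.016,-0.028,0,-0.91,0.23,0.6],[-0.148,-0.016,-0.028,0,-0.91,0.23,0.6],[-0.148,-0.016,-0.028,0,-0.91,0.23,0.6],[-0.148,-0.016,-0.028,0,-0.91,0.23,0.6],[-0.148,-0.016,-0.028,0,-0.91,0.23,0.6]])

```text
time: 4.53
tool_pos: [511.6, -267.2, 150.4]
tcp_rot: [-176.9, 26.2, 85.5]
ft_force: [0.2, 0.6, -2.1]
finger_gap: 62.5
```

```bash
python3 st.py 150
```

```text
t 4.53 pos [ 511.6 -267.2  150.4] gap 62.5 F [ 0.2  0.6 -2.1] j [-16.6   5.6 100.  -27.5  73.8  -3.7]
shift [-0.0045, 0.0007, 0.0033] rows 0.1346000452489924 turn [-0.002, -0.3254, 0.0813] rows 2.6842211233220863
```

jog_arm(targets=[[-0.004,0.0,0.003,0,-0.31,0.08,0.6],[-0.004,0.0,0.003,0,-0.31,0.08,0.6],[-0.004,0.0,0.003,0,-0.31,0.08,0.6],[-0.004,0.0,0.003,0,-0.31,0.08,0.6]])

```text
time: 4.87
tool_pos: [509.3, -264.8, 144.0]
tcp_rot: [-178.9, 43.8, 81.5]
ft_force: [-0.9, 0.8, -1.1]
finger_gap: 61.9
```

```bash
cat >> h.py <<'E'
def snap(n,f,crop=None,size=None):
    from bench import r
    s=r.snapshot(n); im=s["pixels"][:,:,::-1]
    if crop: im=im[crop[1]:crop[3],crop[0]:crop[2]]
    if size: im=cv2.resize(im,size,interpolation=cv2.INTER_CUBIC)
    cv2.imwrite("pics/"+f,im); return s
E
python3 st.py 150
python3 - <<'E'
from h import *
import pickle
s=snap("wrist","w6.png"); pickle.dump(s,open("w6.pkl","wb")); snap("scene","s6.png",(370,200,570,350),(800,600))
E
```

```text
t 4.87 pos [ 509.3 -264.8  144. ] gap 61.9 F [-0.9  0.8 -1.1] j [ -7.   10.4 102.7 -45.6  75.6  17.4]
shift [-0.0091, 0.0036, 0.0012] rows 0.23696454305508105 turn [-0.0053, -0.02, 0.014] rows 0.20000111305330612
```

View pics/w6.png

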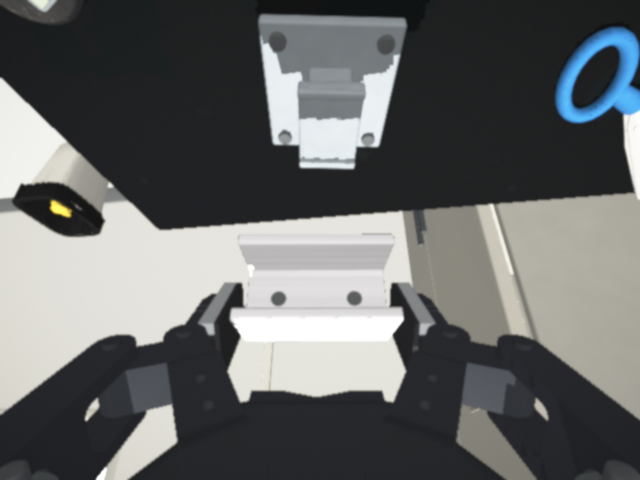

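View pics/s6.png

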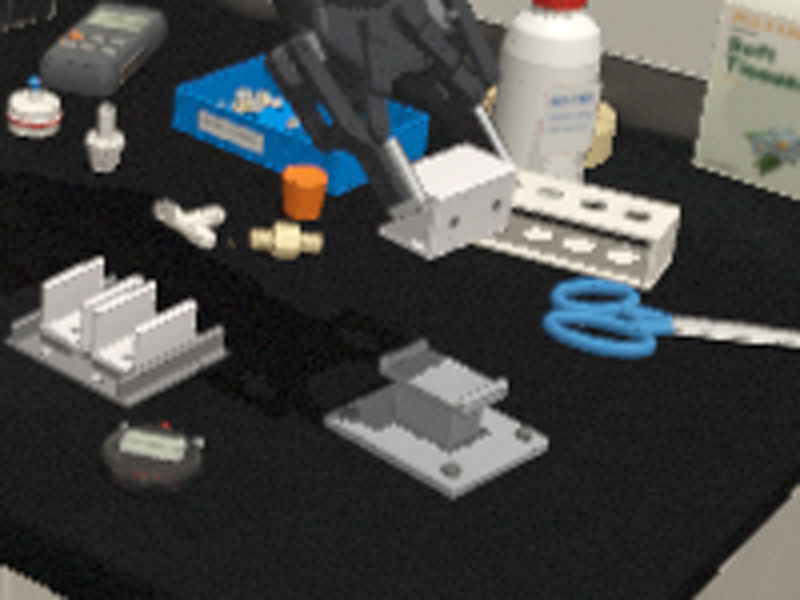

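Run:
```python
from h import *
import pickle
s=pickle.load(open("w6.pkl","rb"))
H=np.array([onz(s,p,8) for p in [(278,42),(386,44),(285,138),(368,139)]]); print(H,H.mean(0))
d=(H[1]-H[0]+H[3]-H[2]);print(np.degrees(np.arctan2(d[1],d[0])))
im=s["pixels"][:,:,::-1]; cv2.imwrite("pics/w6z.png",cv2.resize(im[0:180,240:420],(600,600),interpolation=cv2.INTER_CUBIC))
# foot corners with top and scene
F=np.array([[560.9,-227.3],[545.5,-316.7],[465.5,-303.1],[480.7,-213.8]]);print(F.mean(0))
```

```text
[[ 493.5 -227.     8. ]
 [ 553.1 -237.4    8. ]
 [ 480.5 -297.3    8. ]
 [ 540.7 -307.2    8. ]] [ 517.  -267.2    8. ]
-9.635584668511582
[ 513.1 -265.2]
```

View pics/w6z.png

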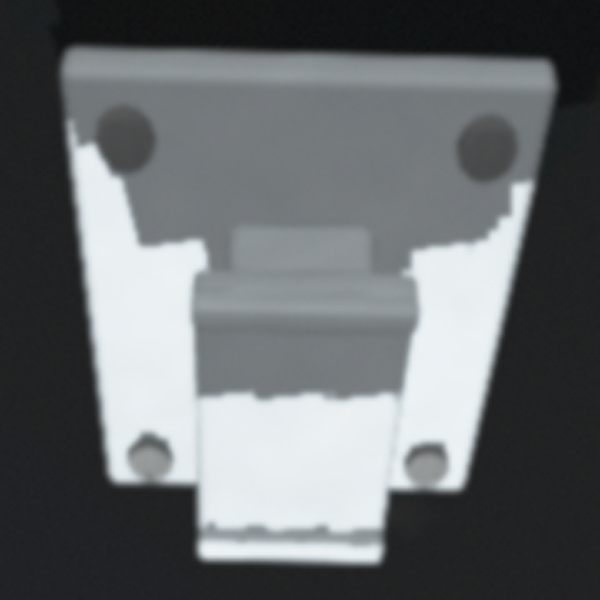

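```bash
sed -i 's/^SC=.*/SC=np.array([515.5,-266.3,0.]); SY=-9.6/' h.py
python3 - <<'E'
from h import *
import pickle
from bench import r
s=pickle.load(open("w6.pkl","rb"))
q=r.sense(); P=q['tool_pos']; Rm=rot(q['tcp_rot']); d=dtool()
# tool frame directions at lean+45: object z = l ; in tool: at lean -45 obj z=up
uz=lean(LY,-45).T@np.array([0,0,1.]); uy=lean(LY,-45).T@np.array([-np.sin(np.radians(LY)),np.cos(np.radians(LY)),0])
for nm,o,want in [("holes",d-12*uz,"316.5,298"),("grip leg outer tip edge",d+17*uz-18*uy,"317,308-318"),("grip leg outer, web edge",d-17*uz-18*uy,""),("far leg inner tip",d+17*uz+13*uy,""),("far leg outer tip",d+17*uz+18*uy,"316,236")]:
  print(nm,proj(s,P+Rm@o),want)
E
python3 st.py 100; python3 st.py 61
```

```text
holes [316.3 305.2] 316.5,298
grip leg outer tip edge [316.2 328.2] 317,308-318
grip leg outer, web edge [316.1 348.3] 
far leg inner tip [316.4 250.7] 
far leg outer tip [316.4 239.7] 316,236
t 4.97 pos [ 510.7 -266.1  146.4] gap 62.4 F [-0.   0.2 -0.3] j [ -7.2  10.2 102.5 -45.3  75.5  17. ]
shift [0.0271, 0.0052, 0.039] rows 1.1459687276353399 turn [-0.0037, -0.0251, 0.0116] rows 0.22313709266828477
t 4.97 pos [ 510.7 -266.1  146.4] gap 62.4 F [-0.   0.2 -0.3] j [ -7.2  10.2 102.5 -45.3  75.5  17. ]
shift [0.054, 0.0056, 0.0673] rows 2.072768765138946 turn [-0.0037, -0.0251, 0.0116] rows 0.22313709266828477
```

Run:
```python
from h import *
im=cv2.imread("pics/w6.png"); cv2.imwrite("pics/w6o.png",cv2.resize(im[220:350,220:415],(780,520),interpolation=cv2.INTER_CUBIC))
```

```text
(no output)
```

View pics/w6o.png

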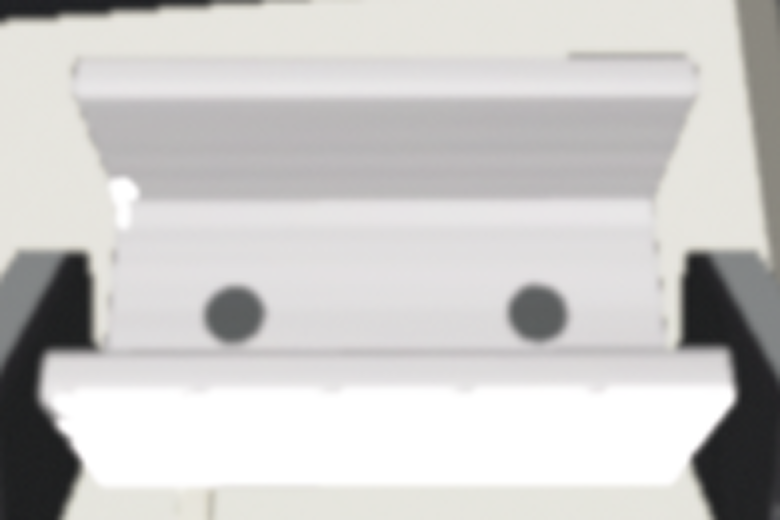

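```bash
cat > fitd.py <<'E'
from h import *
import pickle
from scipy.optimize import least_squares
s=pickle.load(open("w6.pkl","rb"))
P=np.array([509.9,-265.4,145.2]); Rm=rot([-178.9,43.9,81.5]); d0=dtool()
uz0=lean(LY,-45).T@np.array([0,0,1.]); uy0=lean(LY,-45).T@np.array([-np.sin(np.radians(LY)),np.cos(np.radians(LY)),0])
# camera pose in tool frame is fixed by snapshot vs sense
pts=[((18,17),234.5),((13,17),244.5),((13,-12),270),((0,-12),298.5),((-13,17),307.5),((-18,17),317),((-18,-17),341.5)]
def f(x,full=False):
    c,sn=np.cos(x[2]),np.sin(x[2]); uy=c*uy0+sn*uz0; uz=c*uz0-sn*uy0
    d=d0+[x[0],0,x[1]]
    return [proj(s,P+Rm@(d+a*uy+b*uz))[1]-v for (a,b),v in pts]
for free in (2,3):
    g=lambda x:f(list(x)+[0]*(3-free)); q=least_squares(g,[0]*free); print(q.x,np.array(q.fun))
E
python3 fitd.py
```

```text
[0.1 3.4] [-0.9 -0.3  2.8  0.1 -2.1  1.6 -0.9]
[0.2 3.5 0. ] [-0.8 -0.2  2.3 -0.3 -1.6  2.2 -1.4]
```

The fit puts the channel about 3 mm farther from the gripper than nominal. I'm using d = (5.1, 0, −3.5) and descending.

```bash
sed -i 's/d\[1\]=0; return d/return np.array([5.1,0,-3.5])/' h.py; python3 st.py 62
```

```text
t 4.97 pos [ 510.7 -266.1  146.4] gap 62.4 F [-0.   0.2 -0.3] j [ -7.2  10.2 102.5 -45.3  75.5  17. ]
shift [0.0534, 0.0056, 0.0641] rows 2.005539959569491 turn [-0.0037, -0.0251, 0.0116] rows 0.22313709266828477
```

jog_arm(targets=[[0.02,0.0055,0.03,-0.004,-0.025,0.0116,0.6],[0.035,0.0055,0.045,-0.004,-0.025,0.0116,0.6],[0.045,0.0055,0.056,-0.004,-0.025,0.0116,0.6],[0.0525,0.0055,0.0635,-0.004,-0.025,0.0116,0.6],[0.0525,0.0055,0.0635,-0.004,-0.025,0.0116,0.6]])

```text
time: 5.38
tool_pos: [513.9, -274.0, 64.3]
tcp_rot: [179.9, 45.1, 80.1]
ft_force: [-0.0, 1.2, -1.3]
finger_gap: 62.2
```

```bash
python3 st.py 58
python3 - <<'E'
from h import *
snap("scene","s7.png",(420,230,540,320),(800,600)); snap("wrist","w7.png")
E
python3 st.py 58
```

```text
t 5.38 pos [ 513.9 -274.    64.3] gap 62.2 F [-0.   1.2 -1.3] j [ -7.3  18.8 103.2 -49.   69.6  25.4]
shift [0.0049, 0.0003, 0.0024] rows 0.13053876133056672 turn [-0.0011, 0.001, -0.0034] rows 0.029355585314026433
t 5.48 pos [ 515.7 -274.1   67.1] gap 62.3 F [-0.2  0.6 -0.7] j [ -7.2  18.6 103.1 -49.   69.6  25.4]
shift [0.0067, -0.0015, 0.0045] rows 0.19770591501657145 turn [0.0021, 0.002, -0.0054] rows 0.049192198482762774
```

View pics/s7.png

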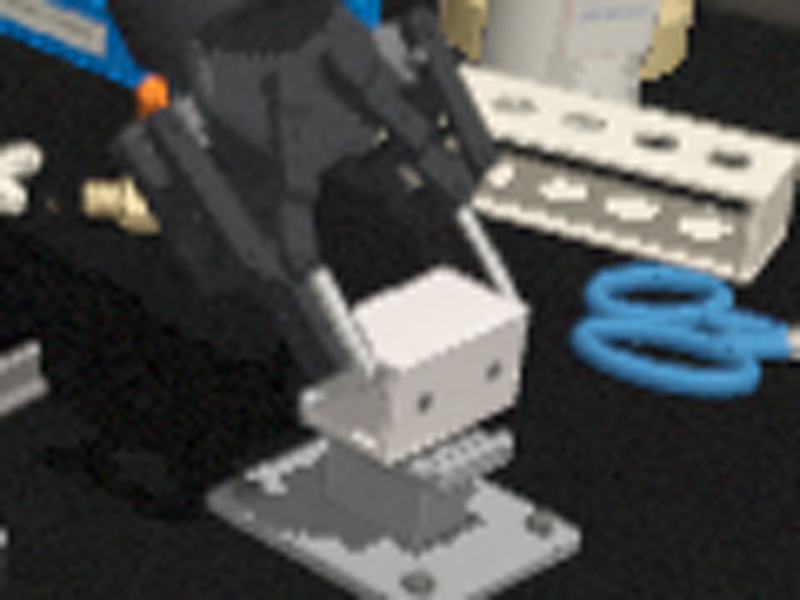

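View pics/w7.png

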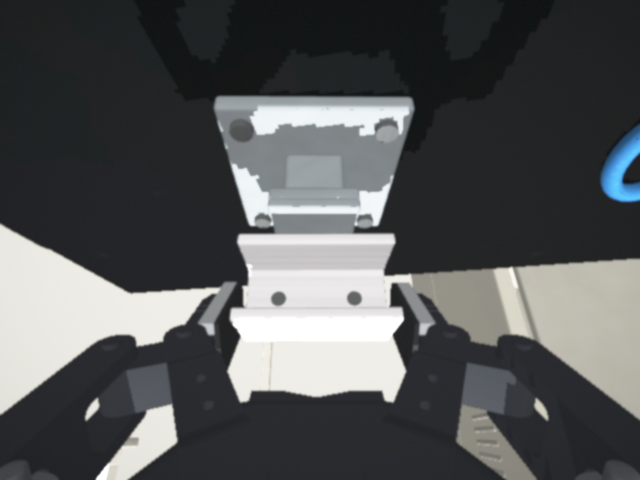

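Run:
```python
from h import *
from bench import r
s=r.snapshot("wrist"); q=r.sense()
# foot hole centres z=8 ; lip
im=s["pixels"][:,:,::-1]; cv2.imwrite("pics/w8z.png",cv2.resize(im[90:240,205:425],(792,540),interpolation=cv2.INTER_CUBIC))
a=np.radians(SY); l=np.array([-np.sin(a),np.cos(a),0]); ax=np.array([np.cos(a),np.sin(a),0])
H=[onz(s,p,8) for p in [(242,130),(387,131),(263,221),(365,221)]]
print(np.array(H),np.mean(H,0))
C=q['tool_pos']+rot(q['tcp_rot'])@dtool(); print("obj",C)
for lat,z in ((29,44),(24,44),(24,40),(-24,44)):
  p=SC+lat*l+[0,0,z]; print(lat,z,proj(s,p),proj(s,p+[1.5,-.9,0]))
```

```text
[[ 493.3 -228.7    8. ]
 [ 554.3 -240.     8. ]
 [ 480.2 -300.7    8. ]
 [ 541.4 -311.7    8. ]] [ 517.3 -270.3    8. ]
obj [ 517.3 -268.    66.6]
29 44 [307.7 205.2] [311.9 206.1]
24 44 [308.  212.3] [312.1 213.2]
24 40 [308.  204.1] [312.1 205. ]
-24 44 [310.1 263.4] [313.2 263.9]
```

View pics/w8z.png

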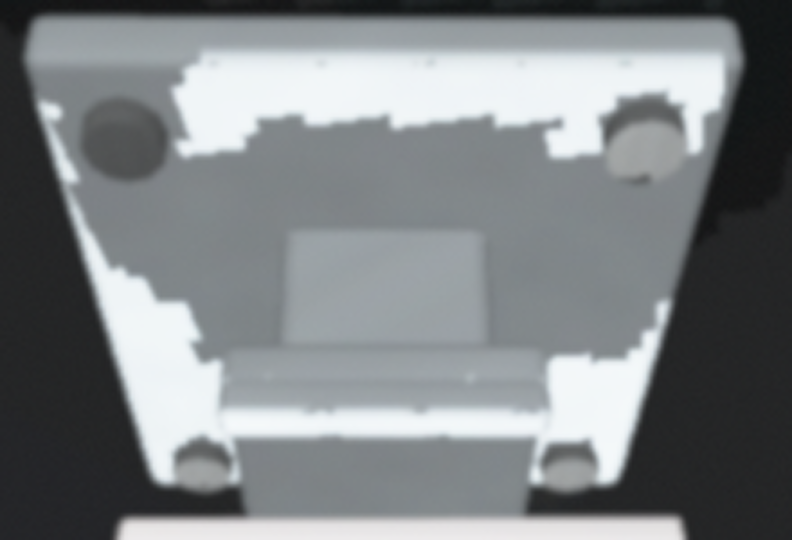

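Stand top in this view: the lip strip is at rows 203–211, within 1 mm of prediction. The channel is laterally inside the lips by several mm. Lowering in small steps.

jog_arm(targets=[[0.0038,0,0.0018,0,0,0,0.6],[0.0038,0,0.0018,0,0,0,0.6],[0.0052,0,0.0032,0,0,0,0.6],[0.0052,0,0.0032,0,0,0,0.6]])

```text
time: 5.87
tool_pos: [515.8, -271.9, 60.4]
tcp_rot: [179.6, 45.1, 80.0]
ft_force: [0.2, -0.0, -1.8]
finger_gap: 62.3
```

```bash
python3 - <<'E'
from h import *
snap("wrist","w9.png",(200,90,440,350),(554,600)); snap("scene","s9.png",(420,230,540,320),(800,600))
E
python3 st.py 58
```

```text
t 5.97 pos [ 515.7 -272.    60.4] gap 62.3 F [ 0.2  0.1 -1.3] j [ -7.   19.3 103.2 -49.2  69.3  26.1]
shift [0.0005, -0.0011, 0.0012] rows 0.042066618745720014 turn [0.0024, 0.0023, -0.0044] rows 0.04436340504765802
```

View pics/s9.png

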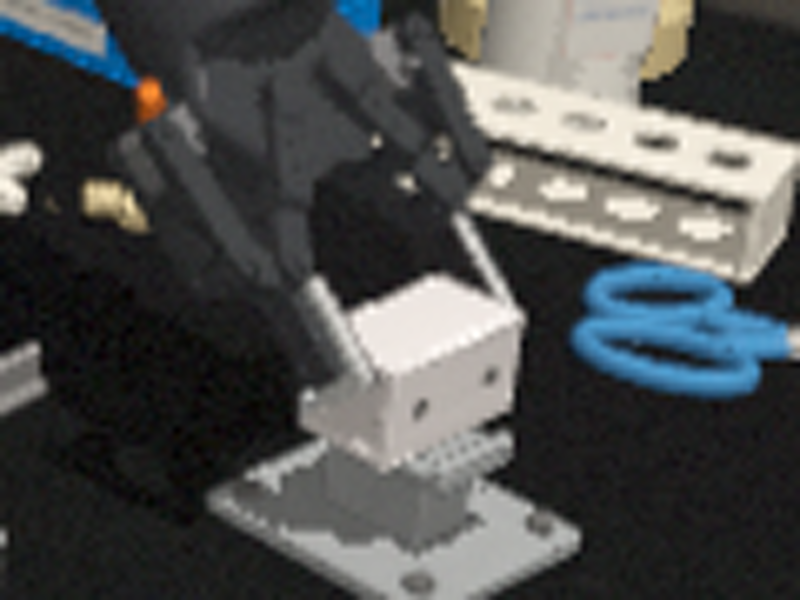

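No contact force yet, so I'll keep lowering in 1 mm steps.

jog_arm(targets=[[0.0008,0,0.0008,0,0,0,0.6],[0.0016,0,0.0016,0,0,0,0.6],[0.0016,0,0.0016,0,0,0,0.6]])

```text
time: 6.22
tool_pos: [515.9, -272.1, 58.6]
tcp_rot: [179.6, 45.2, 80.0]
ft_force: [-0.5, 2.6, 4.4]
finger_gap: 62.3
```

jog_arm(targets=[[0.0007,0,0.0007,0,0,0,0.6],[0.0007,0,0.0007,0,0,0,0.6]])

```text
time: 6.38
tool_pos: [516.1, -272.3, 58.5]
tcp_rot: [179.5, 45.2, 80.0]
ft_force: [-4.2, 4.5, 10.0]
finger_gap: 62.0
```

```bash
python3 st.py 58
```

```text
t 6.38 pos [ 516.1 -272.3   58.5] gap 62.0 F [-4.2  4.5 10. ] j [ -7.   19.6 103.1 -49.3  69.2  26.3]
shift [-0.0006, -0.0016, -0.0002] rows 0.04094314917161038 turn [0.0026, 0.0039, -0.0055] rows 0.0581162539228329
```

Contact at 10 N, at the expected height. Releasing and waiting.

jog_arm(targets=[[0,0,0,0,0,0,0.3],[0,0,0,0,0,0,0.1],[0,0,0,0,0,0,0],[0,0,0,0,0,0,0],[0,0,0,0,0,0,0]])

```text
time: 6.8
tool_pos: [515.5, -272.1, 56.7]
tcp_rot: [179.6, 45.1, 80.0]
ft_force: [0.3, -0.0, 0.1]
finger_gap: 85.3
```

jog_arm(targets=[[0,0,-0.01,0,0,0,0],[0,0,-0.03,0,0,0,0],[0,0,-0.06,0,0,0,0],[0,0,-0.1,0,0,0,0],[0,0,-0.1,0,0,0,0]])

```text
time: 7.22
tool_pos: [531.4, -198.6, 133.6]
tcp_rot: [178.9, 45.0, 79.7]
ft_force: [1.9, -1.0, 0.9]
finger_gap: 85.9
```

```bash
python3 - <<'E'
from h import *
import pickle
s=snap("wrist","w10.png"); pickle.dump(s,open("w10.pkl","wb")); snap("scene","s10.png",(420,230,540,320),(800,600))
E
python3 st.py 58
```

```text
t 7.32 pos [ 529.  -200.8  129.5] gap 85.6 F [ 0.5 -0.3 -0.2] j [  0.3  14.7 100.1 -45.4  79.   24.8]
shift [-0.0016, -0.003, 0.1013] rows 2.4299850741890086 turn [0.0063, 0.0016, -0.0057] rows 0.06895846514702218
```

View pics/s10.png

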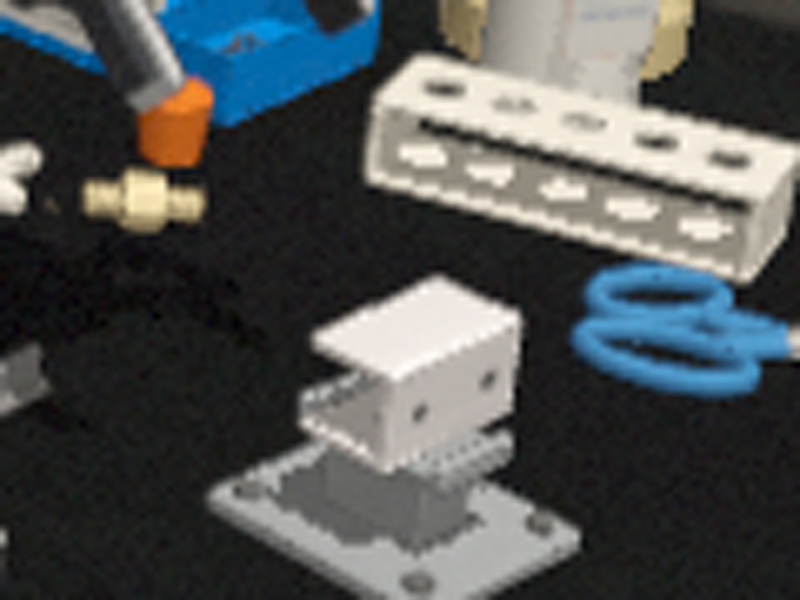

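View pics/w10.png

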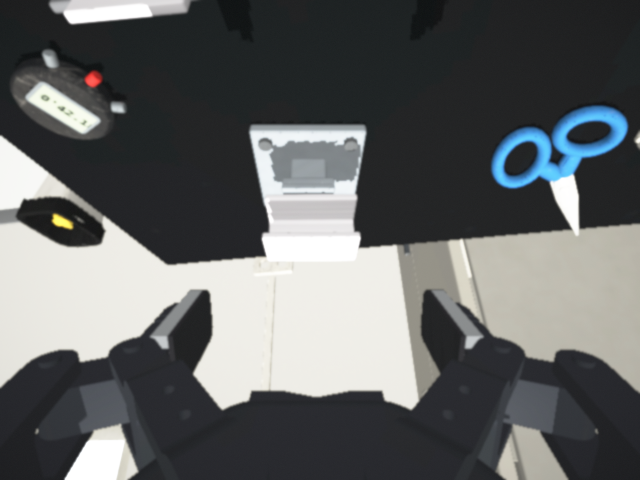

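The channel lies on its side, open side +y, between the lips on the stand. Measuring its top face in the wrist view (rows 233–261).

Run:
```python
from h import *
import pickle
s=pickle.load(open("w10.pkl","rb"));im=s["pixels"][:,:,::-1]; cv2.imwrite("pics/w10z.png",cv2.resize(im[180:270,240:380],(790,508),interpolation=cv2.INTER_CUBIC))
```

```text
(no output)
```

View pics/w10z.png

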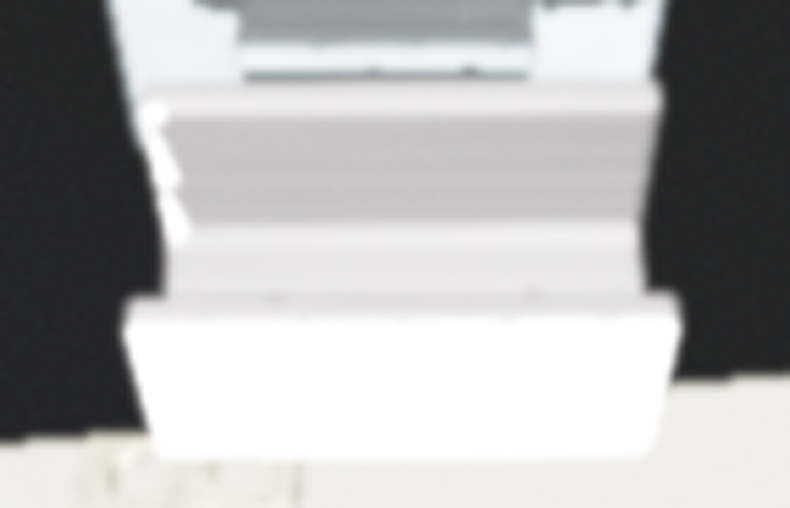

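Run:
```python
from h import *
import pickle
s=pickle.load(open("w10.pkl","rb"))
T=lambda x,y:(240+x/5.643,180+y/5.643)
q=[onz(s,T(*p),76) for p in [(124,320),(681,320),(157,458),(652,458)]]
print(np.array(q),np.mean(q,0)); 
for i,j in((0,1),(2,3),(2,0),(3,1)):
  d=q[j]-q[i];print(np.linalg.norm(d),np.degrees(np.arctan2(d[1],d[0])))
t=[onz(s,T(*p),41) for p in [(145,86),(660,86)]];print(np.mean(t,0))
```

```text
[[ 491.1 -240.9   76. ]
 [ 554.  -253.    76. ]
 [ 484.5 -276.9   76. ]
 [ 548.2 -289.4   76. ]] [ 519.4 -265.    76. ]
64.05341441761048 -10.889070282596201
64.93408939229586 -11.145215616007519
36.57540423723535 79.51046071825395
36.88227732268833 80.8745122618855
[ 522.3 -249.4   41. ]
```

```bash
cat >> h.py <<'E'
OC=np.array([518.5,-265.8,0]); OY=-10.3
E
python3 - <<'E'
from h import *
step([518,-266,200],lean(OY,0))
E
```

```text
t 7.32 pos [ 529.  -200.8  129.5] gap 85.6 F [ 0.5 -0.3 -0.2] j [  0.3  14.7 100.1 -45.4  79.   24.8]
shift [-0.0966, 0.0006, -0.003] rows 2.317186604346744 turn [0.013, 0.7869, 0.0087] rows 6.298220556556279
```

jog_arm(targets=[[-0.0966,0,-0.003,0.013,0.787,0.009,0],[-0.0966,0,-0.003,0.013,0.787,0.009,0],[-0.0966,0,-0.003,0.013,0.787,0.009,0],[-0.0966,0,-0.003,0.013,0.787,0.009,0],[-0.0966,0,-0.003,0.013,0.787,0.009,0]])

```text
time: 7.73
tool_pos: [516.5, -268.4, 200.4]
tcp_rot: [179.8, 9.1, 79.6]
ft_force: [-0.4, 0.0, -1.6]
finger_gap: 85.4
```

Run:
```python
from h import *
P,Rm=pose(OC,OY,-45,-14.5,58,110)
print(P);step(P,Rm)
```

```text
[ 505.3 -338.5  117.4]
t 7.73 pos [ 516.5 -268.4  200.4] gap 85.4 F [-0.4  0.  -1.6] j [-27.1   3.4  93.4  -8.8  80.5 -15.5]
shift [-0.0569, 0.0012, 0.0932] rows 2.6192493424061687 turn [0.0043, 0.9441, 0.0004] rows 7.555230492679021
```

jog_arm(targets=[[-0.057,0.001,0.05,0,0.94,0,0],[-0.057,0.001,0.05,0,0.94,0,0],[-0.057,0.001,0.093,0,0.94,0,0],[-0.057,0.001,0.093,0,0.94,0,0],[-0.057,0.001,0.093,0,0.94,0,0]])

```text
time: 8.15
tool_pos: [501.2, -337.6, 112.2]
tcp_rot: [-179.7, -27.0, 79.4]
ft_force: [0.2, 0.9, -0.2]
finger_gap: 85.5
```

Run:
```python
from h import *
P,Rm=pose(OC,OY,-45,-14.5,58,90)
step(P,Rm)
```

```text
t 8.15 pos [ 501.2 -337.6  112.2] gap 85.5 F [ 0.2  0.9 -0.2] j [-50.9  27.5  78.2  20.1  92.7 -42.7]
shift [0.0084, 0.0041, 0.0144] rows 0.4111180841748317 turn [-0.0016, 0.3139, -0.0055] rows 2.5119834791905085
```

jog_arm(targets=[[0,0.003,0.004,0,0.31,-0.005,0],[0.004,0.004,0.01,0,0.31,-0.005,0],[0.008,0.004,0.014,0,0.31,-0.005,0],[0.008,0.004,0.014,0,0.31,-0.005,0]])

```text
time: 8.48
tool_pos: [507.2, -324.6, 101.3]
tcp_rot: [-179.5, -44.7, 79.4]
ft_force: [-0.7, -0.8, -1.0]
finger_gap: 85.0
```

Run:
```python
from h import *
import pickle
s=snap("wrist","w11.png");pickle.dump(s,open("w11.pkl","wb"))
P,Rm=pose(OC,OY,-45,-14.5,58,0)
step(P,Rm)
```

```text
t 8.53 pos [ 508.1 -325.   102.8] gap 85.7 F [ 0.2 -0.8  0.5] j [-55.2  39.6  69.5  30.5 103.6 -46.4]
shift [0.0015, -0.0001, 0.0899] rows 2.155526827111073 turn [-0.0032, 0.01, -0.0019] rows 0.08587654533059157
```

View pics/w11.png

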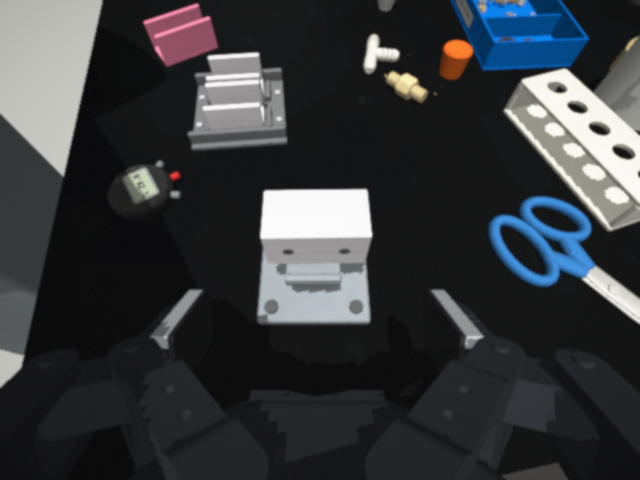

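The channel is centred (columns 262–371) between the fingers at 200 and 435. Advancing.

jog_arm(targets=[[0.0015,0,0.03,0,0.01,0,0],[0.0015,0,0.06,0,0.01,0,0],[0.0015,0,0.08,0,0.01,0,0],[0.0015,0,0.09,0,0.01,0,0],[0.0015,0,0.09,0,0.01,0,0]])

```text
time: 8.95
tool_pos: [521.1, -259.7, 42.3]
tcp_rot: [-180.0, -44.8, 80.0]
ft_force: [0.1, 0.2, 0.3]
finger_gap: 85.0
```

Run:
```python
from h import *
import pickle
s=snap("wrist","w12.png");pickle.dump(s,open("w12.pkl","wb"));snap("scene","s12.png",(420,200,560,320),(700,600))
P,Rm=pose(OC,OY,-45,-14.5,58,0)
step(P,Rm)
```

```text
t 9.05 pos [ 522.  -262.7   44.5] gap 85.6 F [ 0.2 -0.1  0.5] j [-51.4  38.9  77.6  32.1  95.6 -47.6]
shift [-0.0032, -0.0029, 0.0036] rows 0.13625236026514306 turn [-0.001, 0.006, 0.0055] rows 0.06576031241900165
```

View pics/w12.png

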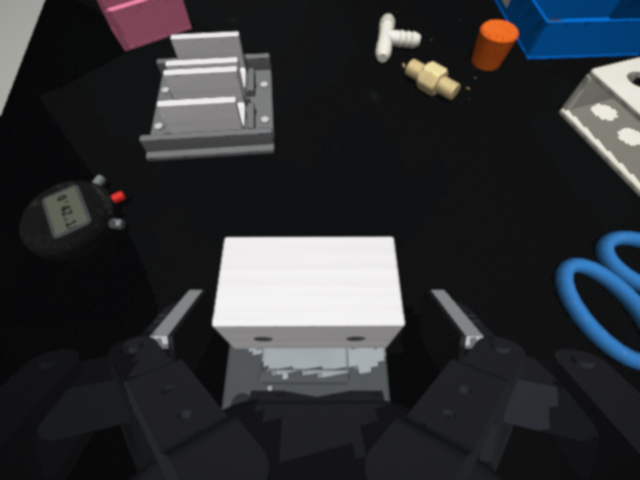

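View pics/s12.png

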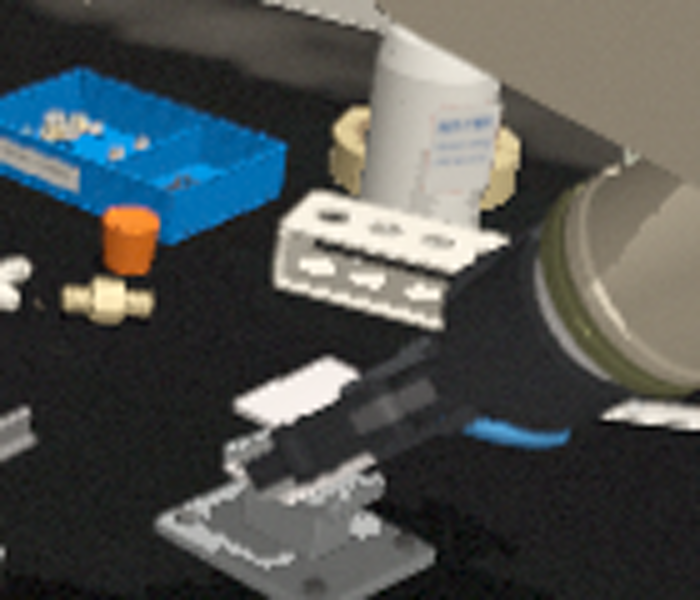

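Offset is about 3 mm along the jaws again (hole midpoint 309 vs 318). Correcting it and closing.

jog_arm(targets=[[-0.0015,-0.003,0.002,0,0,0,0],[-0.0015,-0.003,0.002,0,0,0,0.4],[-0.0015,-0.003,0.002,0,0,0,0.6],[-0.0015,-0.003,0.002,0,0,0,0.6],[-0.0015,-0.003,0.002,0,0,0,0.6]], newtons=60)

```text
time: 9.47
tool_pos: [518.9, -262.6, 41.8]
tcp_rot: [179.7, -44.7, 80.1]
ft_force: [-1.9, -3.2, 6.3]
finger_gap: 62.2
```

Run:
```python
from h import *
import pickle
s=snap("wrist","w13.png");pickle.dump(s,open("w13.pkl","wb"))
P,Rm=pose(OC,OY,-45,-14.5,58,0)
step(P,Rm); step(P+[0,0,150],Rm)
```

```text
t 9.52 pos [ 518.9 -262.6   41.8] gap 62.4 F [-2.  -3.7  6.5] j [-51.6  38.8  78.   32.   95.4 -48. ]
shift [-0.0011, 0.0002, 0.0021] rows 0.05572819942498385 turn [0.0001, 0.005, 0.0045] rows 0.05344095893457175
t 9.52 pos [ 518.9 -262.6   41.8] gap 62.4 F [-2.  -3.7  6.5] j [-51.6  38.8  78.   32.   95.4 -48. ]
shift [0.1045, 0.0007, -0.1045] rows 3.544128116024105 turn [0.0001, 0.005, 0.0045] rows 0.05344095893457175
```

View pics/w13.png

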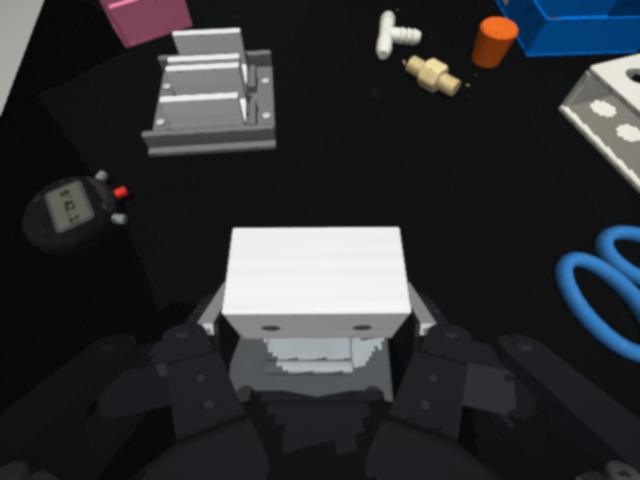

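Gripped at 62 mm. Lifting.

jog_arm(targets=[[0.01,0,-0.01,0,0,0,0.6],[0.03,0,-0.03,0,0,0,0.6],[0.055,0,-0.055,0,0,0,0.6],[0.08,0,-0.08,0,0,0,0.6],[0.105,0,-0.105,0,0,0,0.6]])

```text
time: 9.93
tool_pos: [518.2, -260.6, 191.3]
tcp_rot: [179.9, -44.8, 80.0]
ft_force: [1.4, -0.1, -1.1]
finger_gap: 62.6
```

Run:
```python
from h import *
import pickle
from bench import r
q=r.sense(); print(q['tool_pos'],q['tcp_rot'],q['finger_gap'],q['joint_pos'])
s=snap("wrist","w14.png"); pickle.dump((s,q),open("w14.pkl","wb"))
q=r.sense(); print(q['tool_pos'],q['tcp_rot'])
im=s["pixels"][:,:,::-1]; cv2.imwrite("pics/w14z.png",cv2.resize(im[215:350,210:430],(792,486),interpolation=cv2.INTER_CUBIC))
```

```text
[ 518.2 -260.6  191.3] [179.9 -44.8  80. ] 62.64134712542452 [-51.6  28.1  75.8  33.4 106.3 -40.8]
[ 520.5 -262.7  199.7] [179.2 -44.5  80.5]
```

View pics/w14z.png

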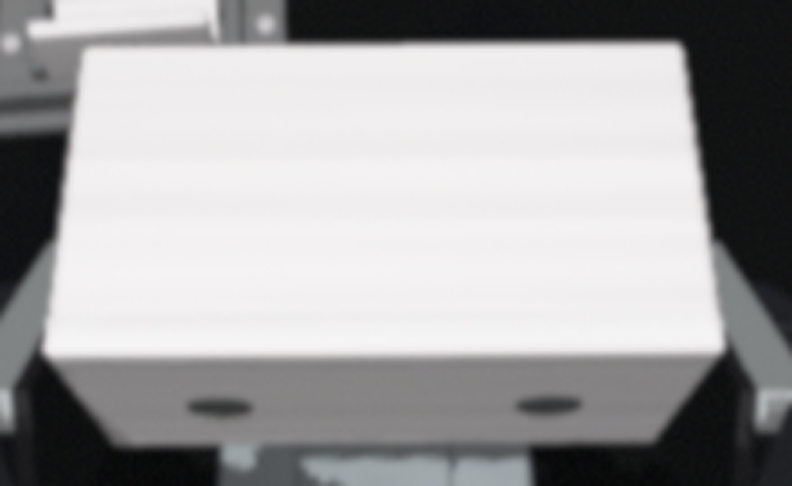

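```bash
cat > fit2.py <<'E'
from h import *
from scipy.optimize import least_squares
R0=rot([-180,0,156.52]); T0=np.array([239.035,550.334,231.292])
Rc=R0.T@rot([164.644484,0.040235,66.5433467]); oc=R0.T@(np.array([179.04177091,576.64234472,373.79068386])-T0)
print("cam in tool",oc,R.from_matrix(Rc).as_euler('xyz',degrees=True))
f,cx,cy=349.7057,316.3,235.858
def pj(p):
    c=Rc.T@(p-oc); return np.array([f*c[0]/c[2]+cx,f*c[1]/c[2]+cy])
# object axes in tool frame (lean -45, lying on side): obj z = +l -> (.707,0,.707); obj x = tool y; 'up' (top leg side) k -> (.707,0,-.707)
l=np.array([1,0,1])/2**.5; k=np.array([1,0,-1])/2**.5; a=np.array([0,1.,0])
pts=[((-32,18,17),(233.3,227.5)),((32,18,17),(399.7,227.3)),((-32,18,-17),(222.5,313.3)),((32,18,-17),(411,313)),((-17,0,-17),(271.4,328)),((17,0,-17),(362.2,327.6)),((-32,-18,-17),(241.7,338.6)),((32,-18,-17),(392,338))]
def res(x):
    Rr=R.from_rotvec(x[3:6]).as_matrix(); o=[]
    for (u,v,w),p in pts: o+=list(pj(x[:3]+Rr@(u*a+v*k+w*l))-p)
    return o
q=least_squares(res,[9,0,-14,0,0,0]); print(q.x.round(3)); print(np.array(q.fun).reshape(-1,2))
q=least_squares(lambda x:res(list(x)+[0,0,0]),[9,0,-14]); print(q.x.round(3)); print(np.array(q.fun).reshape(-1,2))
E
python3 fit2.py
```

```text
cam in tool [  65.5    0.2 -142.5] [-15.4  -0.   90. ]
[  8.3   0.3 -10.8   0.    0.   -0. ]
[[ 0.3 -0.2]
 [-0.2 -0.4]
 [-0.5  0.4]
 [ 0.5  0.2]
 [ 1.  -0.4]
 [-1.  -0.2]
 [ 0.2  0.2]
 [-0.3  0.5]]
[  8.3   0.3 -10.8]
[[ 0.5 -0.5]
 [-0.  -0.2]
 [-0.5 -0.1]
 [ 0.5  0.4]
 [ 0.9 -0.5]
 [-1.1 -0. ]
 [ 0.1  0.1]
 [-0.4  0.8]]
```

The fit is very good (≤1 px): the channel sits squarely in the grip, with its centre at (8.3, 0, −10.8) in the tool frame. Carrying it to the tray while turning.

```bash
cat >> h.py <<'E'
TC=np.array([472,-80,0.]); TY=-5.
D2=np.array([8.3,0.3,-10.8])
E
cat > tr.py <<'E'
from h import *
import sys
Rt=lean(TY,45)
step(TC+[0,0,float(sys.argv[1])]-Rt@D2,Rt)
E
python3 tr.py 150
```

```text
t 9.98 pos [ 520.5 -262.7  199.7] gap 62.6 F [ 3.3 -1.8  4.9] j [-51.6  27.7  75.4  33.5 106.6 -40.6]
shift [0.0772, -0.0793, 0.1468] rows 4.40869461087832 turn [0.0112, -1.5599, -0.0978] rows 12.507844460399358
```

jog_arm(targets=[[0.01,-0.01,0.02,0.01,-1.56,-0.098,0.6],[0.02,-0.02,0.04,0.01,-1.56,-0.098,0.6],[0.03,-0.03,0.06,0.01,-1.56,-0.098,0.6],[0.04,-0.04,0.08,0.01,-1.56,-0.098,0.6],[0.05,-0.05,0.1,0.01,-1.56,-0.098,0.6]])

```text
time: 10.4
tool_pos: [488.2, -148.0, 154.9]
tcp_rot: [178.8, -8.7, 82.1]
ft_force: [-1.2, 2.0, -0.5]
finger_gap: 62.5
```

```bash
python3 tr.py 150
```

```text
t 10.4 pos [ 488.2 -148.   154.9] gap 62.5 F [-1.2  2.  -0.5] j [-28.8  -2.8 104.4   8.6  80.5 -22.4]
shift [0.05, -0.0253, 0.0138] rows 1.384229394383044 turn [0.0032, -0.9358, -0.0594] rows 7.50352075609236
```

jog_arm(targets=[[0.01,-0.005,-0.005,0,-0.93,-0.059,0.6],[0.02,-0.01,-0.005,0,-0.93,-0.059,0.6],[0.03,-0.02,0,0,-0.93,-0.059,0.6],[0.045,-0.025,0.01,0,-0.93,-0.059,0.6],[0.05,-0.025,0.014,0,-0.93,-0.059,0.6]])

```text
time: 10.82
tool_pos: [471.0, -91.4, 149.0]
tcp_rot: [178.9, 27.0, 83.8]
ft_force: [-0.4, -0.8, -2.1]
finger_gap: 62.8
```

```bash
python3 tr.py 150
```

```text
t 10.82 pos [471.  -91.4 149. ] gap 62.8 F [-0.4 -0.8 -2.1] j [  2.7  -4.6 110.6 -27.4  78.7  15.3]
shift [-0.0015, -0.0003, 0.0016] rows 0.05226446337381847 turn [0.0056, -0.3138, -0.0202] rows 2.516929339159268
```

jog_arm(targets=[[-0.001,0,0.001,0.005,-0.3,-0.02,0.6],[-0.001,0,0.001,0.005,-0.3,-0.02,0.6],[-0.001,0,0.001,0.005,-0.3,-0.02,0.6],[-0.001,0,0.001,0.005,-0.3,-0.02,0.6],[-0.001,0,0.001,0.005,-0.3,-0.02,0.6]])

```text
time: 11.23
tool_pos: [470.1, -93.7, 145.9]
tcp_rot: [-179.4, 43.8, 85.4]
ft_force: [-0.2, 0.5, -2.1]
finger_gap: 62.7
```

```bash
python3 tr.py 150
python3 - <<'E'
from h import *
import pickle
from bench import r
s=snap("wrist","w15.png"); q=r.sense(); pickle.dump((s,q),open("w15.pkl","wb"));snap("scene","s15.png",(320,180,520,330),(800,600))
print(s['origin'],s['attitude'],q['tool_pos'],q['tcp_rot'])
E
```

```text
t 11.23 pos [470.1 -93.7 145.9] gap 62.7 F [-0.2  0.5 -2.1] j [ 12.1   5.1 108.4 -41.6  84.5  27.9]
shift [-0.0014, 0.0004, -0.0019] rows 0.056488416970191864 turn [-0.0049, -0.0201, 0.0055] rows 0.17123751588173863
[484.8  52.6 203.3] [120.9   0.4  -4.9] [470.5 -94.3 146.7] [-179.6   43.8   85.3]
```

View pics/w15.png

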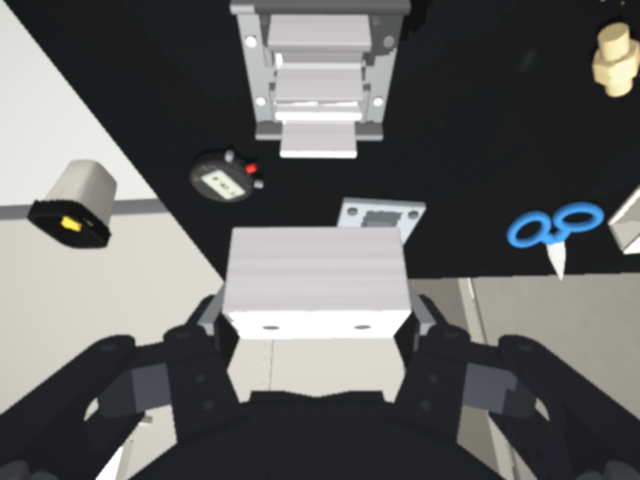

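View pics/s15.png

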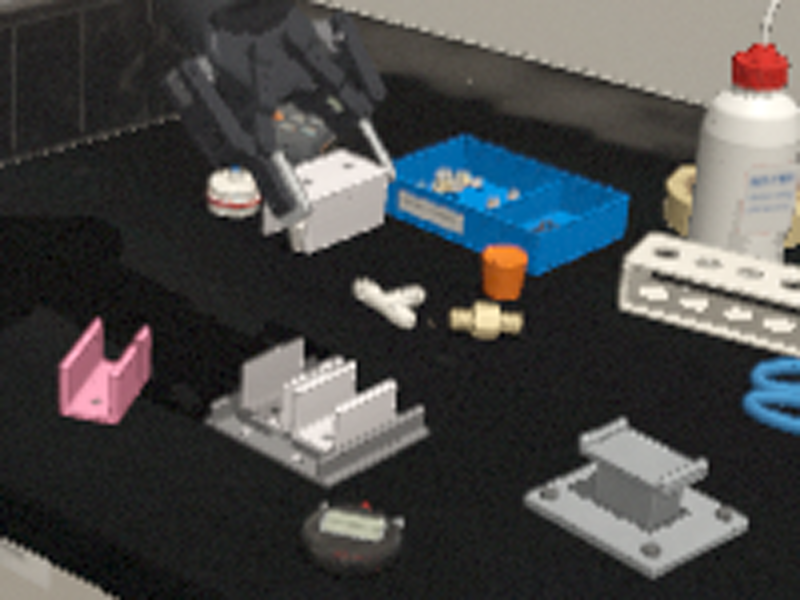

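The channel is upside down in the grip. The tray's screws are at (251,41), (389,41), (261,102) and (378,102). Zooming to measure the tray.

Run:
```python
from h import *
im=cv2.imread("pics/w15.png"); cv2.imwrite("pics/w15z.png",cv2.resize(im[0:165,220:420],(720,594),interpolation=cv2.INTER_CUBIC))
```

```text
(no output)
```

View pics/w15z.png

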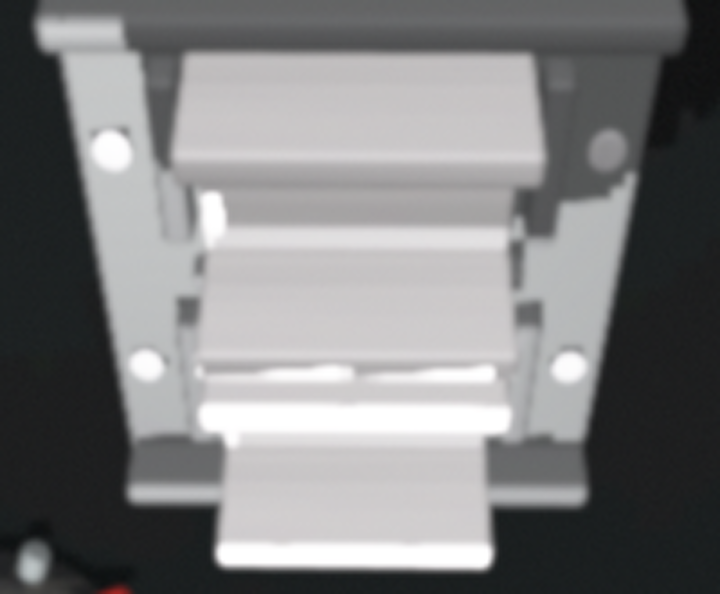

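Run:
```python
from h import *
import pickle
s,q=pickle.load(open("w15.pkl","rb"))
T=lambda x,y:(220+x/3.6,y/3.6)
S=np.array([onz(s,T(*p),6) for p in [(111,150),(607,150),(147,366),(569,366)]]);print(S,S.mean(0))
for i,j in((0,1),(2,3),(2,0),(3,1)):
  d=S[j]-S[i];print(np.linalg.norm(d),np.degrees(np.arctan2(d[1],d[0])))
rows={38.5:(157,175,545),7.5:(361,197,513),-2.5:(403,200,511),-7.5:(432,200,511),-33.5:(543,218,492),-38.5:(568,218,492)}
c=S.mean(0); a=np.radians(-5); l=np.array([-np.sin(a),np.cos(a),0]);ax=np.array([np.cos(a),np.sin(a),0])
for y,(rw,x0,x1) in rows.items():
  A,B=onz(s,T(x0,rw),39),onz(s,T(x1,rw),39); m=(A+B)/2; print(y,m,"len",np.linalg.norm(B-A),"ang",np.degrees(np.arctan2(*(B-A)[1::-1])),"lat",(m-c)@l,"ax",(m-c)@ax)
```

```text
[[ 436.3  -58.1    6. ]
 [ 514.6  -64.6    6. ]
 [ 433.   -98.6    6. ]
 [ 511.2 -105.     6. ]] [473.8 -81.6   6. ]
78.53053969291693 -4.723654187877597
78.49853979035369 -4.6446462383708615
40.659094497258316 85.2953452920371
40.55085108662512 85.25007672377821
38.5 [477.1 -43.2  39. ] len 49.016780559519376 ang -4.721464291327794 lat 38.497805017886435 ax -0.05080504674447859
7.5 [473.9 -75.   39. ] len 48.75164002500442 ang -4.64678628756581 lat 6.535707253699757 ax -0.5015976042946786
-2.5 [473.3 -82.9  39. ] len 49.66177685035067 ang -4.628254761222435 lat -1.3944433480952656 ax -0.3702256126509199
-7.5 [472.8 -88.7  39. ] len 50.89355991899229 ang -4.614682158712012 lat -7.20288488530483 ax -0.33109743089466326
-33.5 [ 470.7 -113.8   39. ] len 49.54247605980731 ang -4.555858764406264 lat -32.37721276692602 ax -0.2450628601063071
-38.5 [ 470.2 -120.2   39. ] len 50.741273373836 ang -4.540866347325504 lat -38.7933151549603 ax -0.2038595233005716
```

```bash
cat >> h.py <<'E'
TC=np.array([473.9,-81.5,0.]); TY=-4.7
R0_=rot([-180,0,156.52]); T0_=np.array([239.035,550.334,231.292])
Rc=R0_.T@rot([164.644484,0.040235,66.5433467]); oc=R0_.T@(np.array([179.04177091,576.64234472,373.79068386])-T0_)
def camtool(s):
    """tool pose implied by the wrist snapshot's camera pose"""
    Rw=rot(s['attitude'])@Rc.T; return s['origin']-Rw@oc,Rw
E
cat > tr.py <<'E'
from h import *
import sys,pickle
from bench import r
s=snap("wrist",sys.argv[2]); q=r.sense()
P,Rw=camtool(s); print("cam-implied tcp",P,"sensed",q['tool_pos'], "t",q['time'],"F",q['ft_force'],"gap",q['finger_gap'])
C=P+Rw@D2; print("object",C,"angles",R.from_matrix(lean(TY,45).T@Rw).as_rotvec(degrees=True))
Rt=lean(TY,45); tgt=TC+[0,0,float(sys.argv[1])]-Rt@D2
print("shift",(Rw.T@(tgt-P)/1000).round(4).tolist(),"turn",R.from_matrix(Rw.T@Rt).as_rotvec().round(4).tolist())
E
python3 tr.py 70 w16.png
```

```text
cam-implied tcp [472.2 -93.8 147. ] sensed [470.8 -95.1 147.5] t 11.3833 F [ 0.4  0.1 -0.9] gap 62.34497800628443
object [473.7 -80.4 149.1] angles [0.4 1.3 0.1]
shift [0.0537, 0.0006, 0.0577] turn [-0.0066, -0.0219, -0.0026]
```

jog_arm(targets=[[0.02,0.0006,0.02,-0.0066,-0.022,-0.0026,0.6],[0.035,0.0006,0.035,-0.0066,-0.022,-0.0026,0.6],[0.047,0.0006,0.05,-0.0066,-0.022,-0.0026,0.6],[0.0537,0.0006,0.0577,-0.0066,-0.022,-0.0026,0.6],[0.0537,0.0006,0.0577,-0.0066,-0.022,-0.0026,0.6]])

```text
time: 11.8
tool_pos: [468.9, -97.0, 66.3]
tcp_rot: [-179.6, 45.2, 85.5]
ft_force: [-0.1, 0.1, -1.0]
finger_gap: 62.9
```

jog_arm(targets=[[0,0,0,0,0,0,0.6]])

```text
time: 11.88
tool_pos: [470.4, -96.6, 68.4]
tcp_rot: [-179.8, 45.2, 85.4]
ft_force: [0.8, -0.3, -1.1]
finger_gap: 63.0
```

```bash
python3 tr.py 48 w17.png
python3 - <<'E'
from h import *
snap("scene","s17.png",(350,220,470,310),(800,600))
E
```

```text
cam-implied tcp [472.  -95.6  68.2] sensed [471.1 -96.3  69.1] t 11.9333 F [ 0.9  0.4 -0.2] gap 62.658634189554846
object [473.4 -82.2  69.9] angles [ 0.1 -0.1 -0. ]
shift [0.0161, 0.0005, 0.015] turn [-0.0011, 0.0023, 0.0005]
```

View pics/w17.png

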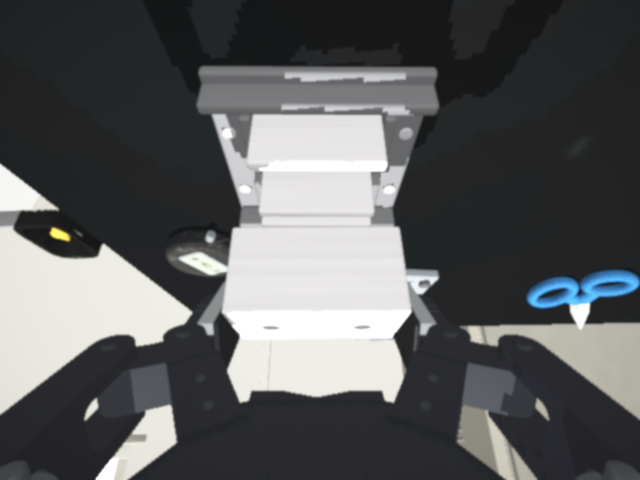

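View pics/s17.png

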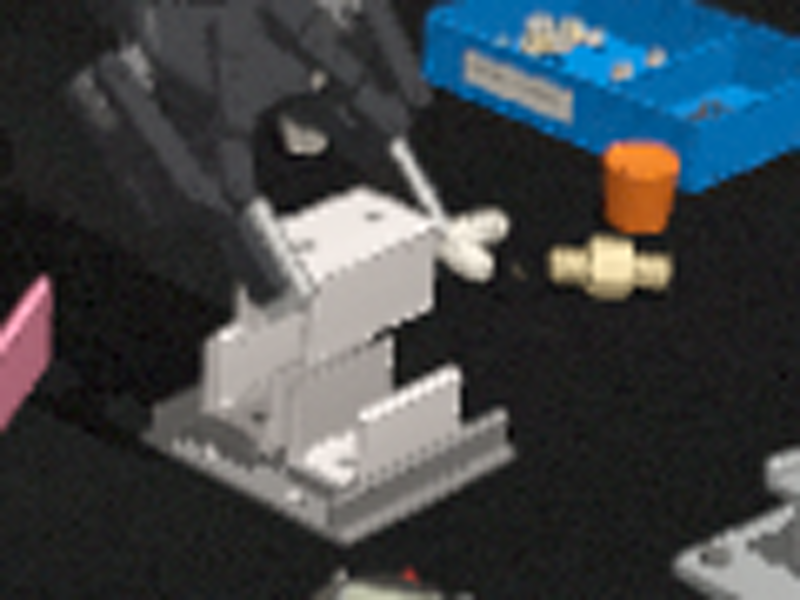

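Run:
```python
from h import *
import pickle
from bench import r
s=r.snapshot("wrist"); im=s["pixels"][:,:,::-1]; cv2.imwrite("pics/w18z.png",cv2.resize(im[60:240,190:445],(793,560),interpolation=cv2.INTER_CUBIC))
pickle.dump(s,open("w18.pkl","wb"))
```

```text
(no output)
```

View pics/w18z.png

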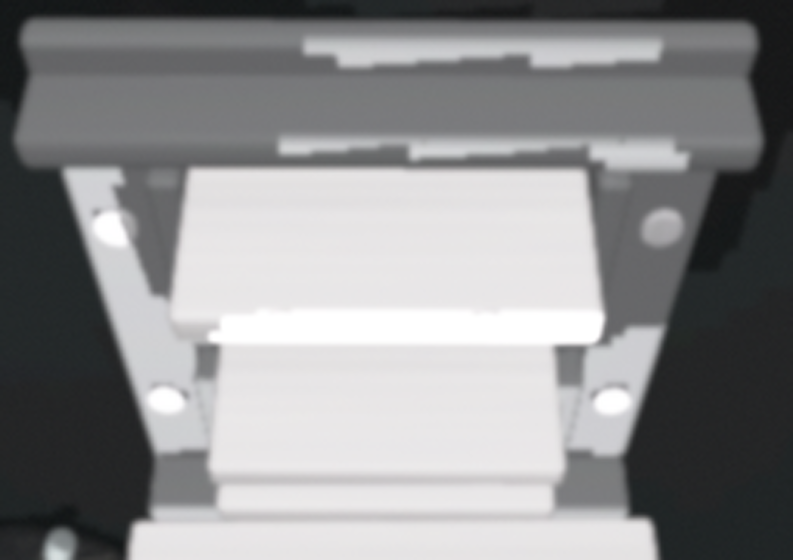

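Run:
```python
from h import *
import pickle
s=pickle.load(open("w18.pkl","rb"))
k=793/255;T=lambda x,y:(190+x/k,60+y/k)
S=np.array([onz(s,T(*p),6) for p in [(113,227),(662,227),(166,400),(612,400)]]);print(S,S.mean(0),np.linalg.norm(S[1]-S[0]),np.linalg.norm(S[0]-S[2]))
c=TC; a=np.radians(TY); l=np.array([-np.sin(a),np.cos(a),0]);ax=np.array([np.cos(a),np.sin(a),0])
for y,rw,x0,x1 in [(38.5,315,171,603),(33.5,343,173,600),(7.5,470,210,565),(2.5,482,211,563)]:
  A,B=onz(s,T(x0,rw),39),onz(s,T(x1,rw),39); m=(A+B)/2; print(y,"len",np.linalg.norm(B-A),"ang",np.degrees(np.arctan2(*(B-A)[1::-1])),"lat",(m-c)@l,"ax",(m-c)@ax)
P,Rw=camtool(s);C=P+Rw@D2;print("obj lat",(C-c)@l,"ax",(C-c)@ax,C)
```

```text
[[ 435.8  -58.3    6. ]
 [ 514.5  -64.8    6. ]
 [ 432.7  -98.9    6. ]
 [ 511.2 -105.4    6. ]] [473.5 -81.8   6. ] 79.04872713004937 40.79789079216022
38.5 len 49.33649424491958 ang -4.712423250941878 lat 38.55061875145861 ax -0.301785743669018
33.5 len 50.43033412003188 ang -4.713396474921589 lat 33.67689121517131 ax -0.3826767104650994
7.5 len 49.608953843996524 ang -4.718797869010008 lat 6.627597916323087 ax -0.3755590115484614
2.5 len 50.05630424911628 ang -4.719412388614763 lat 3.5502132425525277 ax -0.45924168972211765
obj lat -0.12244804660165498 ax 0.49215171724920526 [474.4 -81.7  70.8]
```

Object and tray agree to within 0.5 mm, so I'm going straight down in stages.

jog_arm(targets=[[0.004,0,0.004,0,0,0,0.6],[0.008,0,0.008,0,0,0,0.6],[0.012,0,0.012,0,0,0,0.6],[0.0155,0,0.0155,0,0,0,0.6],[0.0155,0,0.0155,0,0,0,0.6]])

```text
time: 12.45
tool_pos: [469.2, -96.1, 44.3]
tcp_rot: [-179.6, 45.2, 85.6]
ft_force: [-0.6, -0.3, -0.7]
finger_gap: 62.4
```

```bash
python3 tr.py 31 w19.png;  python3 - <<'E'
from h import *
snap("scene","s19.png",(350,220,470,310),(800,600))
E
```

```text
cam-implied tcp [470.8 -95.1  44.1] sensed [469.5 -96.1  44.9] t 12.5 F [-1.3 -0.3 -0.7] gap 62.61478183531342
object [472.2 -81.7  45.8] angles [ 0.1 -0.2 -0.2]
shift [0.0107, 0.0018, 0.0103] turn [-0.0019, 0.0029, 0.0034]
```

View pics/s19.png

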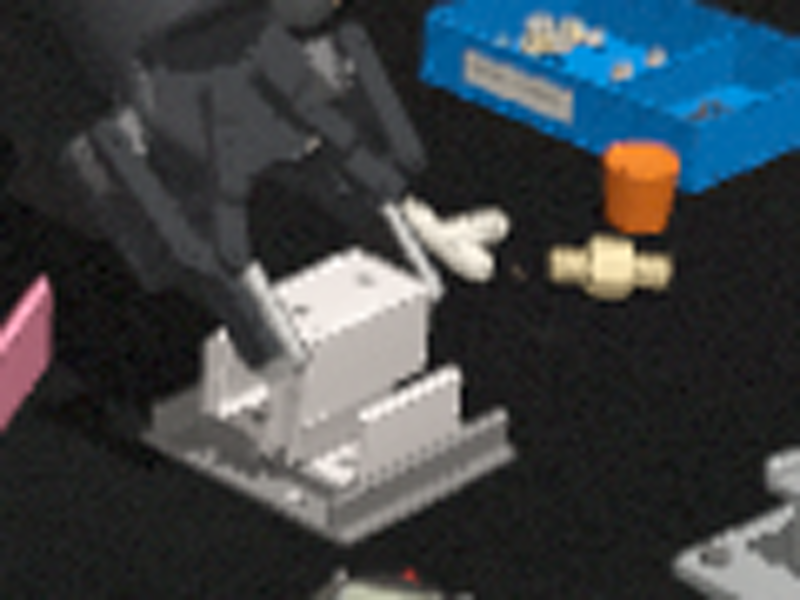

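The legs are inside both short channels and there's no force. Continuing down.

jog_arm(targets=[[0.003,0.0005,0.003,0,0,0,0.6],[0.006,0.001,0.006,0,0,0,0.6],[0.0085,0.001,0.0085,0,0,0,0.6],[0.0105,0.001,0.0105,0,0,0,0.6],[0.0105,0.001,0.0105,0,0,0,0.6]])

```text
time: 12.97
tool_pos: [470.6, -96.2, 30.1]
tcp_rot: [-179.7, 45.2, 85.6]
ft_force: [-0.2, -0.8, -2.3]
finger_gap: 62.6
```

jog_arm(targets=[[0.0008,0,0.0008,0,0,0,0.6],[0.0016,0,0.0016,0,0,0,0.6],[0.0016,0,0.0016,0,0,0,0.6]])

```text
time: 13.22
tool_pos: [471.1, -96.1, 28.6]
tcp_rot: [-179.8, 45.2, 85.5]
ft_force: [-0.9, 0.8, -1.2]
finger_gap: 62.5
```

```bash
python3 tr.py 27 w20.png
```

```text
cam-implied tcp [472.7 -95.1  28.3] sensed [471.2 -96.2  28.7] t 13.2667 F [-0.2  0.6 -1.5] gap 62.575219900911364
object [474.1 -81.7  30.1] angles [ 0.  -0.1 -0.1]
shift [0.0023, -0.0002, 0.0021] turn [-0.0003, 0.0025, 0.0019]
```

jog_arm(targets=[[0.0008,0,0.0008,0,0,0,0.6],[0.0014,0,0.0014,0,0,0,0.6],[0.0014,0,0.0014,0,0,0,0.6]])

```text
time: 13.52
tool_pos: [471.5, -96.3, 28.1]
tcp_rot: [-179.8, 45.3, 85.4]
ft_force: [-5.0, 2.4, 9.2]
finger_gap: 62.3
```

jog_arm(targets=[[0.0007,0,0.0007,0,0,0,0.6],[0.0007,0,0.0007,0,0,0,0.6]])

```text
time: 13.68
tool_pos: [471.5, -96.4, 27.9]
tcp_rot: [-179.9, 45.3, 85.4]
ft_force: [-8.1, 5.4, 17.7]
finger_gap: 62.7
```

It's seated (17 N). Releasing and backing off along the tool axis.

jog_arm(targets=[[-0.0005,0,-0.0005,0,0,0,0.6],[-0.0005,0,-0.0005,0,0,0,0.3],[-0.0005,0,-0.0005,0,0,0,0.1],[-0.0005,0,-0.0005,0,0,0,0],[-0.0005,0,-0.0005,0,0,0,0]])

```text
time: 14.1
tool_pos: [471.2, -96.1, 26.4]
tcp_rot: [-179.8, 45.2, 85.5]
ft_force: [-0.2, -0.0, 0.4]
finger_gap: 85.4
```

```bash
python3 tr.py 27 w21.png
```

```text
cam-implied tcp [472.8 -95.1  26.2] sensed [471.2 -96.2  26.4] t 14.15 F [ 1.2 -0.   0.2] gap 85.4668872427023
object [474.2 -81.7  27.9] angles [ 0.  -0.1 -0.1]
shift [0.0008, -0.0003, 0.0006] turn [-0.0001, 0.0024, 0.0017]
```

View pics/w21.png

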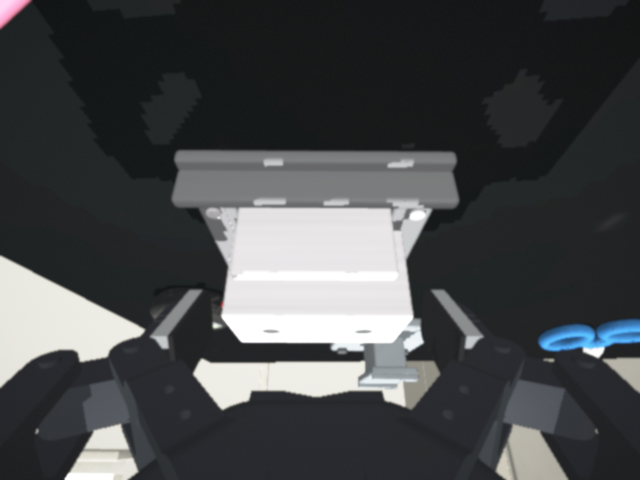

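The fingers are open and clear of both end faces: the channel spans columns 223–412, the fingers 203–432. Retreating.

jog_arm(targets=[[0,0,-0.015,0,0,0,0],[0,0,-0.04,0,0,0,0],[0,0,-0.07,0,0,0,0],[0,0,-0.11,0,0,0,0],[0,0,-0.13,0,0,0,0]])

```text
time: 14.57
tool_pos: [480.2, -1.9, 120.8]
tcp_rot: [-180.0, 45.1, 85.4]
ft_force: [-0.4, 0.3, 1.6]
finger_gap: 84.9
```

jog_arm(targets=[[0,0,-0.01,0,0,0,0],[0,0,-0.01,0,0,0,0]])

```text
time: 14.73
tool_pos: [481.0, 4.3, 126.5]
tcp_rot: [180.0, 45.1, 85.4]
ft_force: [0.2, -0.8, -0.3]
finger_gap: 85.4
```

Run:
```python
from h import *
import pickle
s=snap("wrist","w22.png",(210,160,430,300),(792,504)); pickle.dump(s,open("w22.pkl","wb"))
snap("scene","s22.png",(350,220,470,310),(800,600)); snap("top","t22.png",(355,200,455,275),(800,600))
from bench import r; q=r.sense(); print(q['time'],q['tool_pos'],q['ft_force'])
```

```text
14.8833 [478.6   1.8 123.6] [-0.6 -0.5 -0.2]
```

View pics/w22.png

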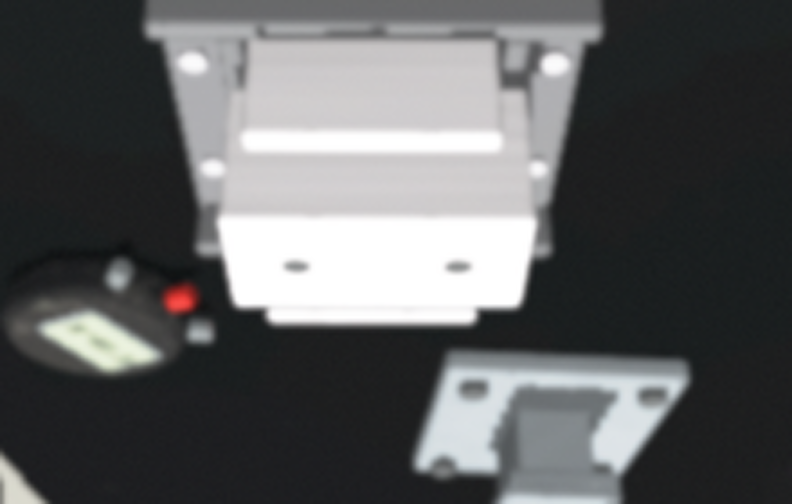

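View pics/s22.png

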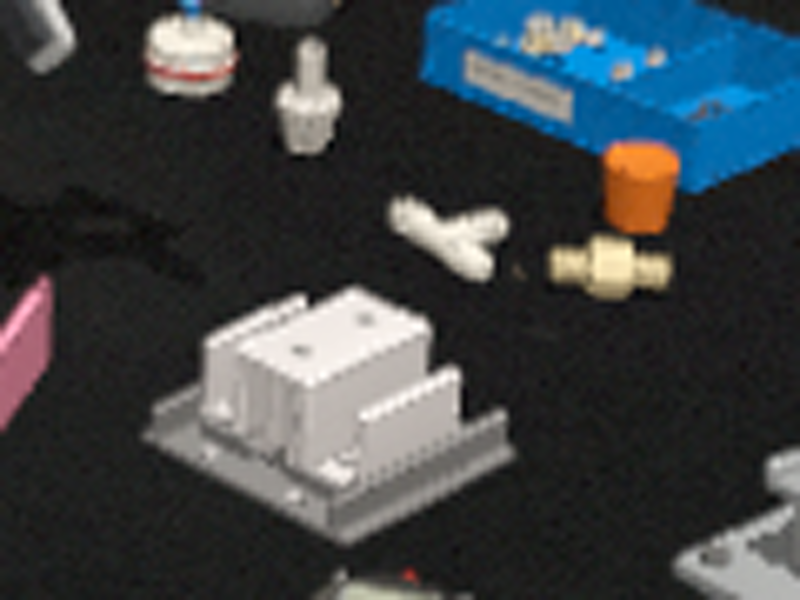

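View pics/t22.png

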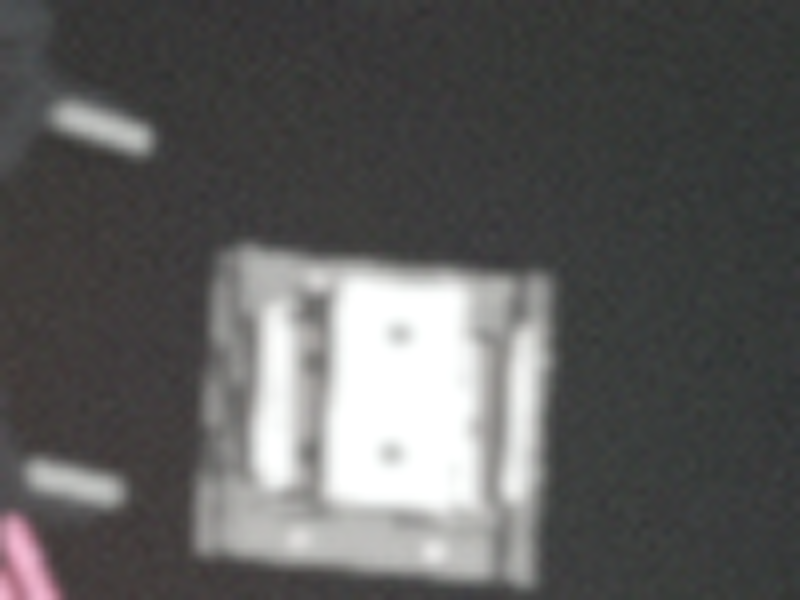

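Run:
```python
from h import *
import pickle
s=pickle.load(open("w22.pkl","rb")); T=lambda x,y:(210+x/3.6,160+y/3.6)
S=np.array([onz(s,T(*p),6) for p in [(193,63),(554,63),(213,168),(538,168)]]);c=S.mean(0);print("tray",c)
a=np.radians(TY); l=np.array([-np.sin(a),np.cos(a),0]);ax=np.array([np.cos(a),np.sin(a),0])
W=np.array([onz(s,T(*p),44) for p in [(218,217),(536,217),(234,306),(522,306)]]);m=W.mean(0);d=W[1]-W[0]
print("long lat",(m-c)@l,"ax",(m-c)@ax,"len",np.linalg.norm(d),"wid",(W[0]-W[2])@l,"ang",np.degrees(np.arctan2(d[1],d[0])))
h=np.mean([onz(s,T(*p),44) for p in [(296,266),(458,266)]],0);print("holes lat",(h-c)@l,(h-c)@ax)
for nm,row,x0,x1 in(("a outer 38.5",133,242,502),("a 33.5",151,242,502),("b -38.5",325,267,477)):
  m=(onz(s,T(x0,row),39)+onz(s,T(x1,row),39))/2;print(nm,(m-c)@l,(m-c)@ax)
```

```text
tray [473.9 -82.3   6. ]
long lat -1.4085964781888274 ax 0.7281400362046492 len 64.78297270414065 wid 38.48861930550706 ang -4.6287742268433405
holes lat -2.180700826690344 0.6071984018420197
a outer 38.5 39.919818921240214 -0.2942748964050895
a 33.5 33.99009122189852 -0.32245181342794266
b -38.5 -39.9337513371592 -0.6755682672413332
```

Final view: long channel offset −1.4 mm across and +0.7 mm along, angle matching the tray within 0.1°, both short channels in place, and the arm about 80 mm clear. Handing in.

```bash
python3 -c "
from bench import r
print(r.hand_in()); print(r.sense()['time'])"
```

```text
the job is handed in; nothing more can be done
None
the job is handed in; nothing more can be done
```

The long channel is in the tray, open side down with one leg in each short channel, and the job was handed in at about 15 s of the 54 s allowed. I gripped it by its end faces, laid it on its side on the stand and let go. I then took it again from the other side by the web, turned it over and lowered it until it touched bottom at about 17 N.

- **Long channel:** the last wrist picture put its centre −1.4 mm across and +0.7 mm along from the tray centre, with its angle within 0.1° of the tray's. The two web holes gave −2.2 mm across instead, still inside the 8 mm limit.
- **Depth:** contact came at a centre height of about 28 mm, against 27 mm expected. In that picture the web measured 38.5 mm wide instead of 36, so I trust the height more from the contact than from the picture.
- **Short channels:** both stood upright in their bays. Their leg tips were within about 1.5 mm of nominal across and 0.7 mm along.
- **Robot:** open and backed off about 130 mm, touching nothing, with about zero wrist force.
- **Camera disagreement:** the top camera put things about 4 mm lower in x than the wrist camera did. I worked from the wrist camera for the tray.

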